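# Draw a desiccant cartridge from its deep port with a pull hook

## Task

Take the pull hook from its stand, catch the spent cartridge's wire bail down in the amplifier's port, draw the cartridge out with the hook and stand it upright in the green tray, then hang the hook back upright in its stand. Handle it gently: feel your way with the hook, never strain it hard against the cartridge or the amplifier (20 N is too much), and keep the gripper itself off the cartridge. Leave the pliers, the bottle and the port's plug where they are.

Things in the scene. Friction and masses are not known exactly. Their poses are not given: they have to be found in the camera images.
- chassis: Amplifier, a fixed aluminium box 260 (its x) x 215 (its y) x 88 mm high on the bench; origin at the centre of its underside. The cartridge's port is in its top.
- port (a point): Centre of the port's mouth, 92 mm above the bench: a round vertical bore, 46 mm diameter, in a dark 60 x 60 mm block edged in yellow; the bore's floor is 8 mm above the bench. Two sprung brass shoes in its wall grip the cartridge by friction: drawing it takes roughly 4 to 13 N, most at the start, over some 30 mm, then it is free.
- cartridge: Spent cartridge, standing on the port's floor: white cylinder, 42 mm diameter, flat orange cap, rigid dark wire bail on it. Loose, about 0.12 kg. Origin: middle of the bail's cross bar, which runs along y (4 mm wire, legs 26 mm apart, centre to centre); z up. The cap lies 12 mm below the origin (10 mm clear under the bar), the underside 57 mm below it. In the port the bar is 27 mm below the mouth.
- hook: Pull hook, upright in its stand; loose, about 0.12 kg. Origin at the centre of its blue handle, z up. Handle 26 (x) x 16 (y) mm, from 26 mm below to 25 mm above the origin; grip it across its y. Below it a black flange, 60 mm diameter, 26 to 30 mm below the origin, then a brass clamp (10 mm diameter, to 42 mm below) and a 4 mm steel shaft on the axis, down to the foot.
- hook_flange (a point): Underside of the hook's flange, on the axis. The shaft is telescopic, clamped firmly at a length that differs each time: its bottom is 69 to 85 mm below this point. There a foot of 4 mm wire runs to the hook's +x and turns up at x = 11 mm into a tip, whose top is 8 mm above the bottom and whose front is at x = 13 mm. The gap between shaft and tip is 7 mm.
- stand: Grey hook stand, a fixed block 80 x 80 x 90 mm high; origin at the centre of its underside. A 46 x 46 mm square hole runs down its middle; the hook hangs with its flange on the block's top and its foot down the hole, the hook's origin then 120 mm above the bench.
- tray: Green open tray, fixed, 130 (its x) x 100 (its y) x 25 mm high, walls 4 mm; origin at the centre of its underside. Its floor is 4 mm above the bench, so a cartridge standing in it has its bail bar 61 mm above the bench.
- pliers: Pliers with orange handles lying on the bench, about 155 mm long, 18 mm high; origin at the pivot, jaws to +x. Leave alone.
- bottle: Small clear bottle with a blue cap, 38 mm diameter, 100 mm high; origin at the centre of its underside. Leave alone.
- plug: The port's black plug, 58 mm diameter, 22 mm high, lying on top of the amplifier; origin at the centre of its underside. Leave alone.
Things that resemble listed ones, but are neither listed nor needed, are in the scene too. What is shaped like the stand but purple or red is not meant.

How it is judged:
By the outcome, as a careful person would: the job done as asked, in the order asked, and still so for the second after the job is handed in, with the robot touching nothing.
It also fails if it takes over 72 s, if anything falls off the work surface, if the arm or the gripper's body presses on something with over 40 N, if the wrist force passes 120 N, or if a joint passes its speed limit or range.

## Robot

A 6-joint arm with a two-finger parallel gripper is mounted at the origin on the work surface. World frame = base frame: x ahead of the robot, y to its left, z up, the work surface at z = 0. Lengths are in m, angles in rad, forces in N, time in s.
With the tool pointing down it reaches from about 0.425 to 0.95 m from the base axis. Payload 3.5 kg.
Tool frame: the origin (TCP) lies on the centre line of the jaws, within the pads' length; the fingertips stand 11 mm ahead of it and the grasp point (between the pads) lies 8 mm behind it; x points along the fingers, y is the direction in which the jaws open and shut, and the axes are right-handed (so a half turn about x gives the same grasp; the last joint's range is limited). The gripper opens to 85 mm and grips with 20 to 120 N. Pads are 22 mm wide; open, the fingers measure 114 mm over their backs; the gripper's body (76 mm by 85 mm) begins 54 mm behind the grasp point. The pads swing forward as they close: fully open they stand 13 mm farther back than shut.
Start: joints at [-1.42, 0.286, 1.577, -0, 1.279, -0.15], TCP at [0.2, -0.645, 0.242] pointing down, gripper open.
Joint ranges: [-2.77, 2.77], [-0.9, 2.22], [0.21, 2.48], [-1.53, 4.67], [0.24, 2.81], [-2.84, 2.84]. Speed limits (rad/s): [2.79, 2.79, 3.14, 3.14, 3.14, 3.14].

## Interface

Orientations are given as a unit quaternion [x, y, z, w].
In Python, from plant import ctrl gives the robot as it stands. The module is installed in compiled form; this text tells all that it offers.
- The arm moves only by the tool drive_tool, never from a script. Its argument "series" is a list of rows, each a list of 2 entries, a list of its own where there are three numbers: the shift along the tool's x, y, z in units of 50 mm (1.0 is 50 mm), then the turn, a rotation vector about the tool's x, y, z in degrees. A call has 1 to 5 rows; each row shifts and turns the pose as measured when the row begins, along the tool's axes as they then stand; what a row does not reach is not made up. A row lasts 1/10 s, in which the tool goes at most 50 mm and 8.59 degrees, less where a joint would pass 70% of its speed; a pose out of reach is approached as far as the arm can. A call is refused whole if a number of a shift passes 1 or a number of a turn 8.59, either way. A call with a gripper value outside its range is refused whole. "grip" is the gripper's target within -1 to 1 (fully open at 1, half-way at 0, shut at -1), set as the call begins (left out, the last holds). The fingers move at their own pace and stop on an object; "newtons" is the grip in N (left out, the last holds). Time passes only in rows, so rows that do not move let the fingers close. It gives the time, the measured TCP pose, the force and the opening at its end, in the units of the state.
- ctrl.get_state(): the state, without advancing time (a new reading comes with each control period).
- ctrl.read_camera(name): name is "scene" or "top"; returns a dict with "img" (420x560x3 uint8, red, green, blue), "camera_matrix" (3x3 intrinsics, pixels), "k1" (the pictures are not rectified: a ray, as slopes to the right and down, at radius r is drawn at 1 + k1 r^2 times it, then the intrinsics apply), "R" (3x3) and "t" (3): a world point X has camera coordinates R X + t. Camera axes: x right, y down, z forward; pixel columns grow to the right and rows downward; lengths in m; the calibration is good to about 2 mm. A picture is of the moment at which its call begins. There is no depth.
- ctrl.sign_off(): hands the job in, once; it reports no verdict.
The state is a dict: "time": time; "qpos": joint angles; "dq": joint speeds; "joint_efforts": joint torques, N m; "eef_pos": TCP position; "tcp_rot": TCP orientation; "contact_force": force on the tool from outside, world axes, zero at the start; "wrist_torque": the same for the moment, N m; "opening": opening from 0.0 (shut) to 1.0 (fully open).
Only numpy, scipy, OpenCV 4.12 (cv2) and the standard library are available. Lean on these libraries where they do the work, as an engineer would, in place of code of your own. Each camera call takes 0.05 s, during which the arm holds its last target.

## Working session

There is one attempt and no reset: what is moved stays moved. The work goes in short steps, Python scripts to look and compute and a tool call to move; the robot and the scene stay as the last step left them, time stands still between calls to the robot, and variables do not carry over. Pictures are saved under pics/ and viewed, and the job is handed in when it is done.

Besides the shell and the picture viewer there is one more tool, called after "Emit:" as name(argument=value, ...), one argument or row to a line, values as JSON. drive_tool: Moves the arm, as the interface text tells. Its arguments: {"type":"object","properties":{"series":{"type":"array"},"grip":{"type":"number"},"newtons":{"type":"number"}},"required":["series"]}

```bash
mkdir -p pics
cat > h.py <<'E'
import numpy as np, cv2
from plant import ctrl
def cam(n,save=None):
    c=ctrl.read_camera(n)
    if save: cv2.imwrite('pics/'+save,c['img'][:,:,::-1])
    return c
def ray(c,uv):
    K=np.array(c['camera_matrix']);x,y=(uv[0]-K[0,2])/K[0,0],(uv[1]-K[1,2])/K[1,1]
    d=np.array([x,y])
    p=d.copy()
    for _ in range(30): p=d/(1+c['k1']*(p@p))
    R=np.array(c['R']);t=np.array(c['t'])
    return -R.T@t, R.T@np.array([p[0],p[1],1])
def onz(c,uv,z):
    o,d=ray(c,uv); return o+d*(z-o[2])/d[2]
def proj(c,X):
    R=np.array(c['R']);t=np.array(c['t']);K=np.array(c['camera_matrix'])
    p=R@np.asarray(X,float)+t;s=p[:2]/p[2];s=s*(1+c['k1']*(s@s))
    return np.array([K[0,0]*s[0]+K[0,2],K[1,1]*s[1]+K[1,2]])
def tri(c1,u1,c2,u2):
    o1,d1=ray(c1,u1);o2,d2=ray(c2,u2);A=np.stack([d1,-d2],1)
    s=np.linalg.lstsq(A,o2-o1,rcond=None)[0]
    a,b=o1+s[0]*d1,o2+s[1]*d2
    return (a+b)/2,np.linalg.norm(a-b)
E
python3 - <<'E'
from h import *
for n in('scene','top'):
    c=cam(n,n+'0.png'); R=np.array(c['R']);print(n,c['camera_matrix'],c['k1'],-R.T@c['t'],R[2])
print(ctrl.get_state())
E
```

```text
scene [[444.91064989   0.         279.12866471]
 [  0.         444.91064989 205.50019624]
 [  0.           0.           1.        ]] -0.11830810922628536 [ 1.12909076 -0.21194979  0.70483878] [-0.68378203  0.15869547 -0.71222039]
top [[467.82303079   0.         274.17909593]
 [  0.         467.82303079 209.73345861]
 [  0.           0.           1.        ]] 0.04018714722946339 [ 0.43072278 -0.06852208  0.99046383] [ 0.12967848 -0.0297661  -0.99110921]
{'time': 0.1, 'qpos': array([-1.42000337e+00,  2.87114257e-01,  1.57801159e+00, -1.92415847e-05,
        1.27862603e+00, -1.50011570e-01]), 'dq': array([ 0.00165874, -0.00201656, -0.00298811, -0.00108197,  0.00077398,
        0.0011864 ]), 'joint_efforts': array([ 9.26546927e-04, -4.07294655e+01, -2.93697488e+01, -1.46601615e-04,
        3.42004590e-03,  3.32817997e-06]), 'eef_pos': array([ 0.19992502, -0.64411755,  0.24107099]), 'tcp_rot': array([-0.69911666, -0.10671524,  0.69913028, -0.10518844]), 'contact_force': array([-0.77945965,  0.0598456 , -0.08259419]), 'wrist_torque': array([0.02263201, 0.0607605 , 0.00582262]), 'opening': 1.0025232770188839}
```

View pics/scene0.png

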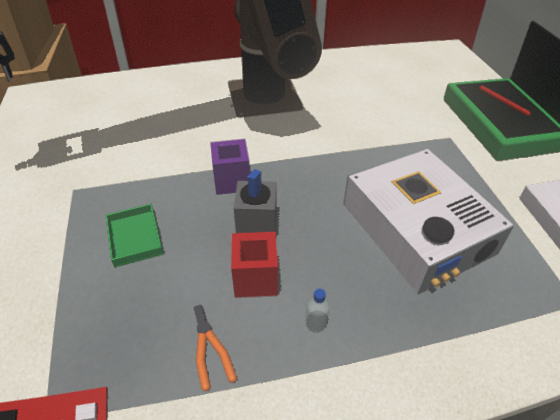

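View pics/top0.png

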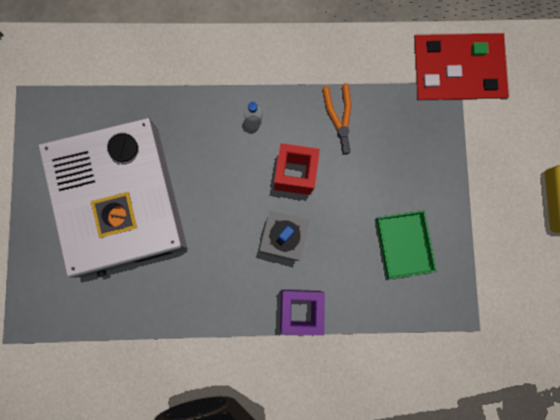

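The scene view shows the grey stand with the hook at (256,200), the port at (415,187) and the green tray at (135,235). The top view has them at (285,236), (115,216) and (406,245). I'll zoom in to get finer measurements.

Run:
```python
from h import *
c=cam('top');i=c['img'][:,:,::-1]
a=cv2.resize(i[195:275,240:330],(400,356),interpolation=cv2.INTER_CUBIC)
b=cv2.resize(i[180:250,80:150],(356,356),interpolation=cv2.INTER_CUBIC)
s=cam('scene');j=s['img'][:,:,::-1]
d=cv2.resize(j[160:240,220:310],(400,356),interpolation=cv2.INTER_CUBIC)
e=cv2.resize(j[150:220,380:450],(356,356),interpolation=cv2.INTER_CUBIC)
cv2.imwrite('pics/z0.png',np.vstack([np.hstack([a[:290],b[:290]]),np.hstack([d[:290],e[:290]])]))
# hook handle (blue) 
for n,cc in(('top',c),('scene',s)):
    im=cc['img'];h=cv2.cvtColor(im,cv2.COLOR_RGB2HSV)
    for nm,lo,hi in(('blue',(105,120,40),(125,255,255)),('green',(55,120,40),(75,255,255)),('yellow',(15,120,80),(30,255,255)),('orange',(5,150,100),(14,255,255)),):
        m=cv2.inRange(h,lo,hi)
        k,l,st,ce=cv2.connectedComponentsWithStats(m)
        print(n,nm,[(st[q].tolist(),ce[q].round(1).tolist()) for q in range(1,k) if st[q,4]>25])
```

```text
top blue [([248, 102, 9, 10, 70], [252.3, 106.4]), ([279, 226, 15, 17, 152], [285.8, 233.6])]
top green [([472, 43, 16, 12, 158], [479.5, 48.6]), ([376, 211, 60, 67, 3074], [405.4, 244.4])]
top yellow [([554, 165, 6, 58, 215], [557.3, 187.0]), ([91, 192, 46, 46, 459], [113.7, 214.6])]
top orange [([323, 84, 28, 45, 516], [338.4, 106.2]), ([108, 207, 18, 20, 235], [116.3, 216.2])]
scene blue [([248, 170, 12, 10, 75], [253.6, 174.3]), ([249, 182, 6, 15, 42], [251.6, 190.0]), ([439, 256, 22, 12, 48], [449.5, 261.6]), ([315, 289, 10, 13, 104], [319.3, 294.6])]
scene green [([500, 79, 60, 48, 182], [533.3, 101.8]), ([478, 112, 82, 31, 370], [523.1, 134.6]), ([106, 204, 55, 56, 1767], [134.1, 234.7])]
scene yellow [([392, 172, 49, 31, 193], [416.2, 189.9]), ([452, 268, 7, 7, 29], [455.2, 271.1]), ([442, 273, 8, 7, 30], [445.4, 276.0]), ([432, 278, 7, 7, 34], [435.1, 281.2])]
scene orange [([197, 330, 39, 60, 863], [211.7, 358.4])]
```

View pics/z0.png

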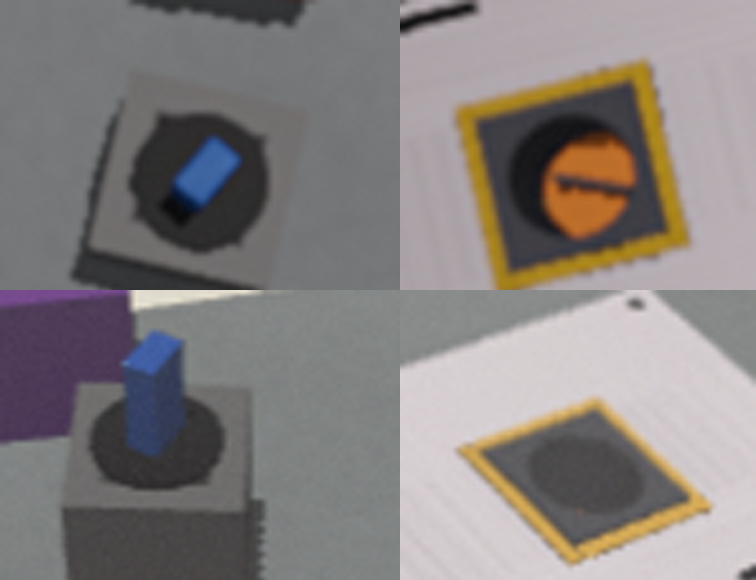

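```bash
cat > m.py <<'E'
from h import *
c=cam('top');s=cam('scene')
def poly(cc,m,z,nm):
    cs,_=cv2.findContours(m,cv2.RETR_EXTERNAL,cv2.CHAIN_APPROX_NONE);k=max(cs,key=cv2.contourArea)
    P=np.array([onz(cc,p[0].astype(float),z)[:2]*1000 for p in k],np.float32)
    r=cv2.minAreaRect(P); print(nm,'z',z,'ctr',np.round(r[0],1),'size',np.round(r[1],1),'ang',round(r[2],1))
    return r
def msk(cc,lo,hi,box):
    h=cv2.cvtColor(cc['img'],cv2.COLOR_RGB2HSV);m=cv2.inRange(h,lo,hi);o=np.zeros_like(m);x0,y0,x1,y1=box
    o[y0:y1,x0:x1]=m[y0:y1,x0:x1];return o
poly(c,msk(c,(100,130,110),(125,255,255),(265,215,305,250)),.145,'handle top')
poly(s,msk(s,(100,130,110),(125,255,255),(240,165,270,185)),.145,'handle top scene')
poly(c,msk(c,(15,120,80),(30,255,255),(80,180,150,250)),.092,'port')
poly(s,msk(s,(15,110,80),(30,255,255),(385,165,445,210)),.092,'port scene')
poly(c,msk(c,(50,100,30),(80,255,255),(360,195,450,290)),.025,'tray')
poly(s,msk(s,(50,100,30),(80,255,255),(95,190,170,275)),.025,'tray scene')
i=c['img'].astype(int)
print(c['img'][225:228,265:275].tolist(), c['img'][235,290:300].tolist(),c['img'][216,108:126].tolist())
E
python3 m.py
```

```text
handle top z 0.145 ctr [ 498.5 -114.8] size [14.8 25.6] ang 49.0
handle top scene z 0.145 ctr [ 499.4 -115.4] size [12.9 24.4] ang 45.9
port z 0.092 ctr [545.1 211.6] size [71.6 71.9] ang 14.2
port scene z 0.092 ctr [547.  210.5] size [72.3 72.3] ang 14.4
tray z 0.025 ctr [ 480.3 -367.8] size [129.2 104.4] ang 7.5
tray scene z 0.025 ctr [ 490.3 -370.3] size [147.2  99.4] ang 7.6
[[[74, 73, 74], [103, 101, 102], [113, 110, 110], [114, 111, 110], [113, 110, 110], [114, 110, 111], [115, 111, 111], [106, 102, 102], [84, 81, 81], [55, 54, 54]], [[82, 80, 81], [107, 105, 105], [114, 111, 112], [113, 111, 110], [113, 111, 111], [114, 111, 111], [110, 107, 107], [92, 89, 89], [63, 62, 62], [46, 46, 46]], [[89, 87, 87], [111, 108, 108], [114, 112, 111], [113, 110, 110], [113, 110, 110], [111, 108, 108], [98, 95, 95], [70, 67, 67], [48, 47, 47], [44, 43, 44]]] [[39, 63, 109], [41, 46, 67], [45, 43, 44], [46, 44, 42], [46, 44, 43], [48, 46, 46], [46, 45, 45], [47, 46, 45], [45, 43, 44], [52, 49, 50]] [[118, 63, 32], [174, 99, 39], [164, 93, 40], [105, 60, 40], [65, 42, 38], [73, 47, 41], [90, 56, 45], [70, 50, 47], [64, 49, 51], [65, 52, 55], [70, 52, 53], [80, 60, 59], [84, 63, 60], [97, 67, 59], [111, 72, 59], [120, 75, 58], [132, 79, 56], [116, 71, 53]]
```

```bash
cat >> h.py <<'E'
from scipy.spatial.transform import Rotation as Rot
def tcp():
    s=ctrl.get_state();R=Rot.from_quat(s['tcp_rot']).as_matrix();return np.array(s['eef_pos']),R,s
def plan(pos,yaw_y):
    """pos target mm, yaw_y = world heading deg of tool y (tool x down). prints shift units (tool axes) and turn deg"""
    p,R,s=tcp();a=np.radians(yaw_y)
    y=np.array([np.cos(a),np.sin(a),0]);x=np.array([0,0,-1.]);T=np.stack([x,y,np.cross(x,y)],1)
    d=R.T@(np.array(pos)/1000-p)/.05; r=Rot.from_matrix(R.T@T).as_rotvec(degrees=True)
    print('t',round(s['time'],2),'pos',(p*1e3).round(1),'yawY',round(np.degrees(np.arctan2(R[1,1],R[0,1])),1),'tiltx',R[:,0].round(3),'q',np.round(s['qpos'],2),'F',np.round(s['contact_force'],2),'op',round(s['opening'],3))
    print('shift total',d.round(3),'turn',r.round(2))
E
python3 - <<'E'
from h import *
c=cam('top')
im=c['img'][200:235,100:130].astype(int)
h=cv2.cvtColor(c['img'],cv2.COLOR_RGB2HSV)
m=cv2.inRange(h,(3,110,90),(16,255,255))
o=np.zeros_like(m);o[200:232,104:130]=m[200:232,104:130]
cs,_=cv2.findContours(o,cv2.RETR_EXTERNAL,cv2.CHAIN_APPROX_NONE)
hull=cv2.convexHull(np.vstack([k for k in cs if cv2.contourArea(k)>5]))
f=np.zeros_like(o);cv2.fillPoly(f,[hull],255);f=cv2.erode(f,np.ones((3,3)))
g=c['img'][:,:,0].astype(int)
ys,xs=np.nonzero((f>0)&(g<120));print(list(zip(xs,ys,g[ys,xs])))
for y in range(208,226): print(y,g[y,104:130])
plan([498.5,-115,250],48)
E
```

```text
[(np.int64(111), np.int64(215), np.int64(83)), (np.int64(112), np.int64(215), np.int64(70)), (np.int64(113), np.int64(215), np.int64(78)), (np.int64(114), np.int64(215), np.int64(84)), (np.int64(115), np.int64(215), np.int64(96)), (np.int64(116), np.int64(215), np.int64(111)), (np.int64(117), np.int64(215), np.int64(119)), (np.int64(111), np.int64(216), np.int64(104)), (np.int64(112), np.int64(216), np.int64(66)), (np.int64(113), np.int64(216), np.int64(74)), (np.int64(114), np.int64(216), np.int64(90)), (np.int64(115), np.int64(216), np.int64(69)), (np.int64(116), np.int64(216), np.int64(63)), (np.int64(117), np.int64(216), np.int64(64)), (np.int64(118), np.int64(216), np.int64(70)), (np.int64(119), np.int64(216), np.int64(80)), (np.int64(120), np.int64(216), np.int64(84)), (np.int64(121), np.int64(216), np.int64(98)), (np.int64(122), np.int64(216), np.int64(112)), (np.int64(112), np.int64(217), np.int64(113)), (np.int64(116), np.int64(217), np.int64(110)), (np.int64(117), np.int64(217), np.int64(110)), (np.int64(118), np.int64(217), np.int64(108)), (np.int64(119), np.int64(217), np
[... 1859 characters left out ...]
 172 132  81  61  62  62  62  61]
222 [ 38  29  24  24  42 102 160 184 189 187 186 186 186 187 188 189 188 181
 141  89  62  61  64  62  64  62]
223 [ 52  41  31  26  26  60 114 160 183 188 187 187 188 188 189 185 170 143
  98  64  60  62  62  62  64  62]
224 [ 61  53  45  34  27  29  60 113 159 183 190 189 187 186 182 160 125  86
  64  60  62  62  60  60  60  60]
225 [ 64  62  57  52  43  34  33  61 113 160 183 183 170 155 139 108  76  59
  59  61  60  59  57  60  67  73]
t 0.35 pos [ 200.  -644.6  242. ] yawY -72.8 tiltx [-0.     0.001 -1.   ] q [-1.42  0.29  1.58  0.    1.28 -0.15] F [-0.16 -0.72 -0.24] op 0.999
shift total [-0.154 -8.347 -8.84 ] turn [-1.2077e+02 -3.0000e-02  1.0000e-02]
```

Run:
```python
from h import *
c=cam('top')
# darkness-weighted row per column over bar rows 214..218
g=c['img'][:,:,0].astype(float)
P=[]
for x in range(111,124):
    w=np.clip(175-g[212:221,x],0,None)
    w[w<35]=0
    P.append((x,(w@np.arange(212,221))/w.sum()))
k=np.polyfit(*zip(*P),1);print(np.round(P,1).tolist(),k)
# exact: rows for ends
a,b=[onz(c,(x,np.polyval(k,x)),.065)*1e3 for x in(110.5,125)]
print(a,b,np.linalg.norm(a-b),'heading',np.degrees(np.arctan2(*(b-a)[1::-1])),'mid',(a+b)/2)
# orange cap circle at z .053
h=cv2.cvtColor(c['img'],cv2.COLOR_RGB2HSV);
print('port predicted bar point px',proj(c,[.546,.211,.065]),'cap',proj(c,[.546,.211,.053]))
# stand & flange
s=cam('scene')
for n,cc,box in(('top',c,(262,215,305,258)),('scene',s,(238,182,275,212))):
    x0,y0,x1,y1=box;v=cc['img'][y0:y1,x0:x1].max(2);m=((v<75)*255).astype(np.uint8)
    k,l,st,ce=cv2.connectedComponentsWithStats(m)
    print(n,[(st[q].tolist(),ce[q].round(1).tolist()) for q in range(1,k) if st[q,4]>30])
for X in([.499,-.115,.094],):
    print(proj(c,X),proj(s,X))
i=c['img'];v=i.max(2).astype(int)-i.min(2);b=i.mean(2)
m=(((b>88)&(v<9))*255).astype(np.uint8);m[:,:255]=0;m[:205]=0;m[268:]=0;m[:,315:]=0
cs,_=cv2.findContours(m,cv2.RETR_EXTERNAL,cv2.CHAIN_APPROX_NONE)
q=max(cs,key=cv2.contourArea);P=np.array([onz(c,p[0].astype(float),.09)[:2]*1000 for p in q],np.float32)
print(len(q),cv2.minAreaRect(P))
```

```text
[[111.0, 215.4], [112.0, 215.6], [113.0, 215.8], [114.0, 215.5], [115.0, 215.9], [116.0, 216.0], [117.0, 216.0], [118.0, 216.1], [119.0, 216.4], [120.0, 216.8], [121.0, 216.9], [122.0, 217.0], [123.0, 217.1]] [1.47118791e-01 1.98982235e+02]
[546.68299305 225.53486153  65.        ] [541.93513467 197.44231266  65.        ] 28.490936482946445 heading -99.59278122479452 mid [544.30906386 211.48858709  65.        ]
port predicted bar point px [118.02739253 215.4471769 ] cap [119.86372058 216.15873413]
top [([7, 6, 31, 31, 617], [22.0, 20.9]), ([0, 37, 25, 6, 90], [8.6, 40.3])]
scene [([2, 2, 30, 21, 372], [17.2, 13.7]), ([0, 27, 21, 3, 46], [9.1, 28.2])]
[284.90238531 234.8497801 ] [255.02858981 193.15304298]
391 ((497.54949951171875, -114.87896728515625), (114.89151000976562, 119.85456085205078), 88.98326110839844)
```

Emit:
drive_tool(
  series=[
    [[0,-0.66,-0.7],[0,0,0]],
    [[0,-0.66,-0.7],[0,0,0]],
    [[0,-0.66,-0.7],[0,0,0]],
    [[0,-0.66,-0.7],[0,0,0]],
    [[0,-0.66,-0.7],[0,0,0]],
  ],
  grip=1,
  newtons=60,
)

```text
time: 0.95
eef_pos: [0.3185, -0.434, 0.2409]
tcp_rot: [-0.7, -0.102, 0.7, -0.103]
contact_force: [-0.2, 0.6, -0.3]
opening: 0.996
```

Emit:
drive_tool(
  series=[
    [[0,-0.66,-0.7],[0,0,0]],
    [[0,-0.66,-0.7],[0,0,0]],
    [[0,-0.66,-0.7],[0,0,0]],
    [[0,-0.66,-0.7],[0,0,0]],
    [[0,-0.66,-0.7],[0,0,0]],
  ],
)

```text
time: 1.45
eef_pos: [0.4423, -0.217, 0.2423]
tcp_rot: [0.701, 0.099, -0.699, 0.104]
contact_force: [0.5, -0.0, 1.0]
opening: 1.005
```

```bash
cat > p.py <<'E'
import sys
from h import *
a=[float(v) for v in sys.argv[1:]];plan(a[:3],a[3])
E
python3 p.py 498.5 -115 210 -132
```

```text
t 1.45 pos [ 442.3 -217.   242.3] yawY -73.5 tiltx [ 0.004 -0.005 -1.   ] q [-0.66 -0.13  2.02 -0.    1.25  0.62] F [ 0.49 -0.05  0.95] op 1.005
shift total [ 0.64  -1.642 -1.655] turn [58.51 -0.33 -0.25]
```

Emit:
drive_tool(
  series=[
    [[0,-0.6,-0.6],[0,0,0]],
    [[0,-0.6,-0.6],[0,0,0]],
    [[0,-0.44,-0.45],[8.5,0,0]],
    [[0,0,0],[8.5,0,0]],
    [[0,0,0],[8.5,0,0]],
  ],
)

```text
time: 1.95
eef_pos: [0.502, -0.1039, 0.2439]
tcp_rot: [0.708, -0.059, -0.701, -0.056]
contact_force: [-0.3, -0.3, 0.9]
opening: 0.998
```

Emit:
drive_tool(
  series=[
    [[0.1,0,0],[8.5,0,0]],
    [[0.1,0,0],[8.5,0,0]],
    [[0.1,0,0],[8.5,0,0]],
    [[0.1,0,0],[8,0,0]],
    [[0,0,0],[0,0,0]],
  ],
)

```text
time: 2.45
eef_pos: [0.5029, -0.1028, 0.2247]
tcp_rot: [0.661, -0.263, -0.652, -0.262]
contact_force: [-0.0, -0.4, 0.1]
opening: 0.998
```

```bash
python3 p.py 498.5 -115 112 -132
```

```text
t 2.45 pos [ 502.9 -102.8  224.7] yawY -133.6 tiltx [ 0.012 -0.007 -1.   ] q [-0.4  -0.07  1.99 -0.    1.2   1.93] F [-0.02 -0.37  0.11] op 0.998
shift total [ 2.254  0.245 -0.075] turn [-1.57 -0.77  0.16]
```

Emit:
drive_tool(
  series=[
    [[0.3,0.245,-0.07],[-1.5,-0.8,0.2]],
    [[0.5,0,0],[0,0,0]],
    [[0,0,0],[0,0,0]],
  ],
)

```text
time: 2.75
eef_pos: [0.498, -0.1148, 0.1859]
tcp_rot: [0.662, -0.25, -0.66, -0.25]
contact_force: [-0.2, -0.2, -0.3]
opening: 0.998
```

```bash
python3 p.py 498.5 -115 112 -132
python3 - <<'E'
from h import *
c=cam('top','t1.png');s=cam('scene','s1.png')
a=cv2.resize(c['img'][180:300,220:370,::-1],(500,400));b=cv2.resize(s['img'][110:250,180:330,::-1],(300,280))
o=np.zeros((400,800,3),np.uint8);o[:,:500]=a;o[:280,500:]=b;cv2.imwrite('pics/z1.png',o)
E
```

```text
t 2.75 pos [ 498.  -114.8  185.9] yawY -131.4 tiltx [ 0.002 -0.001 -1.   ] q [-0.43 -0.02  2.03 -0.    1.13  1.87] F [-0.19 -0.17 -0.32] op 0.998
shift total [ 1.479 -0.002 -0.006] turn [ 0.56 -0.16  0.03]
```

View pics/z1.png

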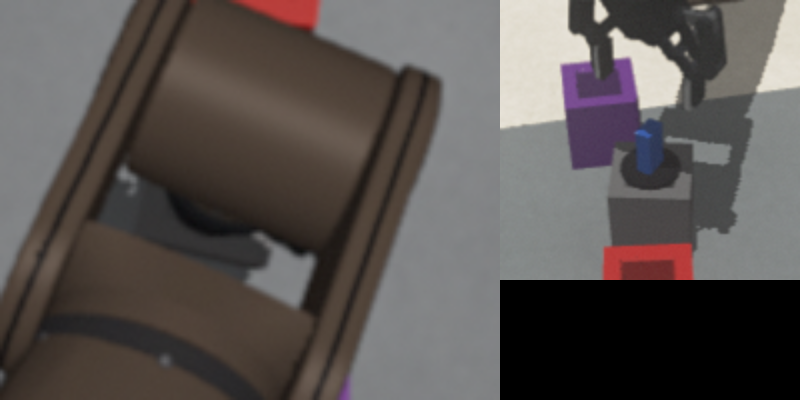

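The scene zoom (650,150) shows the handle between the open fingers, below them. I'll descend and close.

Emit:
drive_tool(
  series=[
    [[0.4,0,0],[0.5,0,0]],
    [[0.4,0,0],[0,0,0]],
    [[0.4,0,0],[0,0,0]],
    [[0.28,0,0],[0,0,0]],
    [[0,0,0],[0,0,0]],
  ],
)

```text
time: 3.35
eef_pos: [0.5074, -0.1181, 0.1234]
tcp_rot: [0.67, -0.252, -0.651, -0.251]
contact_force: [0.1, -0.7, 0.3]
opening: 1.006
```

```bash
python3 p.py 498.5 -115 112 -132
```

```text
t 3.35 pos [ 507.4 -118.1  123.4] yawY -131.6 tiltx [ 0.024 -0.011 -1.   ] q [-0.42  0.07  2.06 -0.    0.99  1.87] F [ 0.06 -0.66  0.29] op 1.006
shift total [0.223 0.074 0.179] turn [ 0.37 -1.47  0.44]
```

Emit:
drive_tool(
  series=[
    [[0.1,0.07,0.18],[0.4,-1.5,0.4]],
    [[0,0,0],[0,0,0]],
  ],
)

```text
time: 3.55
eef_pos: [0.4991, -0.1149, 0.12]
tcp_rot: [0.66, -0.253, -0.66, -0.254]
contact_force: [-0.5, -0.4, -0.9]
opening: 1.004
```

```bash
python3 p.py 498.5 -115 112 -132
```

```text
t 3.55 pos [ 499.1 -114.9  120. ] yawY -132.0 tiltx [ 0.001  0.001 -1.   ] q [-0.43  0.07  2.07  0.    1.01  1.88] F [-0.46 -0.44 -0.94] op 1.004
shift total [0.16  0.009 0.008] turn [-0.   -0.01  0.06]
```

Emit:
drive_tool(
  series=[
    [[0.08,0,0],[0,0,0]],
    [[0.08,0,0],[0,0,0]],
    [[0,0,0],[0,0,0]],
  ],
)

```text
time: 3.85
eef_pos: [0.5003, -0.1155, 0.1137]
tcp_rot: [0.662, -0.253, -0.658, -0.254]
contact_force: [-0.4, 0.2, -0.2]
opening: 1.0
```

Emit:
drive_tool(
  series=[
    [[0,0,0],[0,0,0]],
    [[0,0,0],[0,0,0]],
    [[0,0,0],[0,0,0]],
    [[0,0,0],[0,0,0]],
  ],
  grip=-0.4,
  newtons=40,
)

```text
time: 4.25
eef_pos: [0.5006, -0.1156, 0.114]
tcp_rot: [0.662, -0.253, -0.658, -0.254]
contact_force: [-0.6, 0.5, 0.4]
opening: 0.328
```

```bash
python3 p.py 498.5 -115 112 -132
```

```text
t 4.25 pos [ 500.6 -115.6  114. ] yawY -132.0 tiltx [ 0.005 -0.001 -1.   ] q [-0.43  0.08  2.07  0.    0.99  1.88] F [-0.55  0.53  0.38] op 0.328
shift total [0.041 0.02  0.04 ] turn [ 0.02 -0.28  0.15]
```

Emit:
drive_tool(
  series=[
    [[0.02,0.02,0.04],[0,-0.3,0.15]],
    [[0,0,0],[0,0,0]],
  ],
)

```text
time: 4.45
eef_pos: [0.4984, -0.115, 0.113]
tcp_rot: [-0.66, 0.253, 0.66, 0.253]
contact_force: [-0.1, 0.2, 0.4]
opening: 0.298
```

Emit:
drive_tool(
  series=[
    [[0,0,0],[0,0,0]],
    [[0,0,0],[0,0,0]],
    [[0,0,0],[0,0,0]],
    [[0,0,0],[0,0,0]],
  ],
  grip=-1,
  newtons=60,
)

```text
time: 4.85
eef_pos: [0.4984, -0.115, 0.1132]
tcp_rot: [-0.66, 0.253, 0.66, 0.253]
contact_force: [-1.4, -0.1, 0.7]
opening: 0.182
```

```bash
python3 p.py 498.5 -115 220 -132
```

```text
t 4.85 pos [ 498.4 -115.   113.2] yawY -132.0 tiltx [-0.  0. -1.] q [-0.43  0.08  2.07  0.    0.99  1.88] F [-1.43 -0.11  0.72] op 0.182
shift total [-2.136e+00 -1.000e-03  1.000e-03] turn [ 0.01  0.03 -0.01]
```

Emit:
drive_tool(
  series=[
    [[-0.3,0,0],[0,0,0]],
    [[-0.3,0,0],[0,0,0]],
    [[-0.3,0,0],[0,0,0]],
    [[0,0,0],[0,0,0]],
  ],
)

```text
time: 5.25
eef_pos: [0.4968, -0.1143, 0.1572]
tcp_rot: [-0.658, 0.253, 0.662, 0.253]
contact_force: [0.5, -0.8, -1.9]
opening: 0.18
```

```bash
python3 p.py 498.5 -115 220 -132
```

```text
t 5.25 pos [ 496.8 -114.3  157.2] yawY -132.0 tiltx [-0.005  0.002 -1.   ] q [-0.43  0.01  2.05  0.    1.09  1.88] F [ 0.53 -0.83 -1.89] op 0.18
shift total [-1.256 -0.01  -0.027] turn [ 0.01  0.31 -0.1 ]
```

Emit:
drive_tool(
  series=[
    [[-0.3,0,-0.03],[0,0.3,-0.1]],
    [[-0.3,0,0],[0,0,0]],
    [[-0.3,0,0],[0,0.2,0]],
    [[-0.3,0,0],[0,0,0]],
    [[0,0,0],[0,0,0]],
  ],
)

```text
time: 5.75
eef_pos: [0.4968, -0.1149, 0.2186]
tcp_rot: [-0.66, 0.254, 0.66, 0.253]
contact_force: [0.9, -0.0, -1.1]
opening: 0.183
```

```bash
python3 p.py 498.5 -115 220 -132
cat > z.py <<'E'
import sys
from h import *
n=sys.argv[1];c=cam('top');s=cam('scene')
b=list(map(int,sys.argv[2:10]))
def cr(i,x0,y0,x1,y1):
    return cv2.resize(i[y0:y1,x0:x1,::-1],(400,int(400*(y1-y0)/(x1-x0))),interpolation=cv2.INTER_CUBIC)
A=cr(c['img'],*b[:4]);B=cr(s['img'],*b[4:]);H=max(len(A),len(B));o=np.zeros((H,800,3),np.uint8);o[:len(A),:400]=A;o[:len(B),400:]=B
cv2.imwrite('pics/'+n,o[:600])
E
python3 z.py z2.png 220 170 370 290 200 60 300 220
```

```text
t 5.75 pos [ 496.8 -114.9  218.6] yawY -132.0 tiltx [-0.001 -0.001 -1.   ] q [-0.43 -0.06  2.   -0.    1.2   1.88] F [ 0.87 -0.02 -1.13] op 0.183
shift total [-0.028 -0.021 -0.026] turn [ 0.01  0.   -0.07]
```

View pics/z2.png

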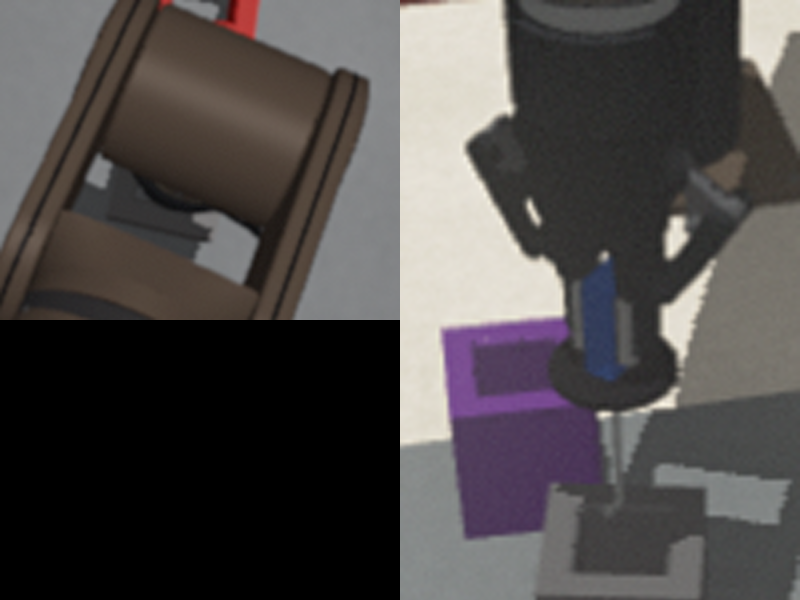

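```bash
python3 p.py 530 150 300 -132
```

```text
t 5.85 pos [ 495.6 -114.4  216.1] yawY -132.0 tiltx [-0.005  0.001 -1.   ] q [-0.43 -0.06  2.   -0.    1.2   1.88] F [-0.14 -0.25 -1.69] op 0.176
shift total [-1.676 -4.386  3.034] turn [ 0.01  0.23 -0.14]
```

Emit:
drive_tool(
  series=[
    [[-0.6,0,0],[0,0.2,-0.1]],
    [[-0.5,-0.5,0.35],[0,0,0]],
    [[-0.4,-0.7,0.5],[0,0,0]],
    [[-0.2,-0.7,0.5],[0,0,0]],
    [[0,-0.5,0.4],[0,0,0]],
  ],
)

```text
time: 6.35
eef_pos: [0.5095, 0.0348, 0.2974]
tcp_rot: [-0.655, 0.257, 0.663, 0.256]
contact_force: [-0.2, -0.8, -1.1]
opening: 0.181
```

Emit:
drive_tool(
  series=[
    [[0,-0.7,0.5],[-8,0,0]],
    [[0,-0.7,0.3],[-8,0,0]],
    [[0,0,0],[-8,0,0]],
    [[0,0,0],[-8,0,0]],
    [[0,0,0],[0,0,0]],
  ],
)

```text
time: 6.85
eef_pos: [0.5197, 0.1233, 0.2915]
tcp_rot: [-0.697, 0.054, 0.712, 0.056]
contact_force: [0.2, -0.8, -1.6]
opening: 0.178
```

```bash
python3 p.py 530 150 300 -100;python3 z.py z3.png 50 120 290 290 250 20 450 220
```

```text
t 6.85 pos [519.7 123.3 291.5] yawY -98.9 tiltx [-0.021  0.005 -1.   ] q [ 0.04 -0.05  1.86  0.01  1.36  1.77] F [ 0.16 -0.79 -1.57] op 0.178
shift total [-0.173 -0.559 -0.118] turn [1.08 1.23 0.08]
```

View pics/z3.png

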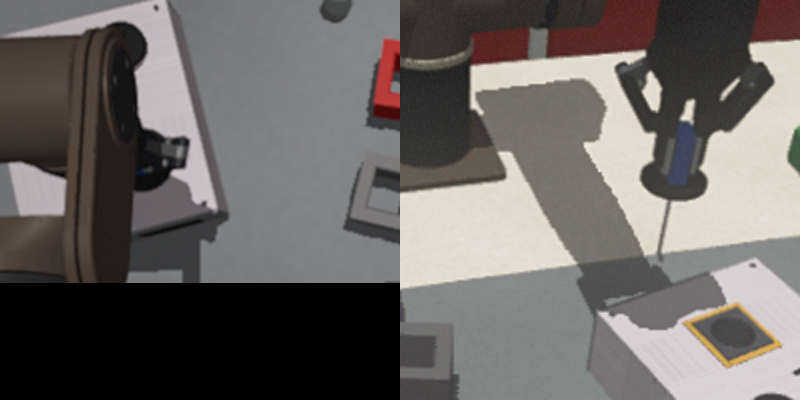

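Run:
```python
from h import *
s=cam('scene');p,R,_=tcp()
i=s['img'][100:160,360:420,::-1]
cv2.imwrite('pics/z4.png',cv2.resize(i,(600,600),interpolation=cv2.INTER_CUBIC))
org=p-.008*R[:,0]
for L in(69,77,85):
    b=org+R[:,0]*(.030+L/1000)
    f=lambda X:((proj(s,X)-[360,100])*10).round(0)
    print(L,'shaft',f(b),'tip+z',f(b+R[:,2]*.011),f(b+R[:,2]*.011-R[:,0]*.008),'tip-z',f(b-R[:,2]*.011),f(b-R[:,2]*.011-R[:,0]*.008), 'flange',f(org+.03*R[:,0]))
```

```text
69 shaft [198. 405.] tip+z [185. 369.] [192. 336.] tip-z [211. 442.] [218. 408.] flange [261.  99.]
77 shaft [191. 439.] tip+z [178. 403.] [185. 369.] tip-z [204. 476.] [211. 442.] flange [261.  99.]
85 shaft [184. 472.] tip+z [172. 435.] [178. 403.] tip-z [197. 509.] [204. 476.] flange [261.  99.]
```

View pics/z4.png

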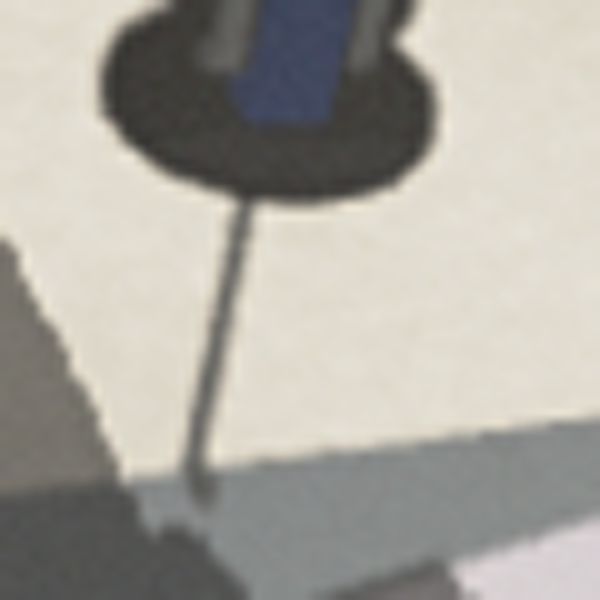

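The zoom shows the foot bending lower-right at (197,470)→(207,500), toward the camera. So hook +x is tool −z, and the length is about 83 mm. Next I'll move above the port, offset behind the bar.

```bash
python3 p.py 527.6 214.1 240 -99.6
```

```text
t 7.0 pos [519.9 122.5 292. ] yawY -99.2 tiltx [-0.02   0.005 -1.   ] q [ 0.04 -0.05  1.86  0.01  1.36  1.77] F [ 0.29 -0.03 -1.86] op 0.183
shift total [ 1.045 -1.831  0.118] turn [0.44 1.17 0.08]
```

Emit:
drive_tool(
  series=[
    [[0,-0.5,0.06],[0.4,1.1,0]],
    [[0.25,-0.6,0.03],[0,0,0]],
    [[0.3,-0.5,0],[0,0.3,0]],
    [[0.25,-0.25,0],[0,0,0]],
    [[0,0,0],[0,0,0]],
  ],
)

```text
time: 7.5
eef_pos: [0.5326, 0.2138, 0.2508]
tcp_rot: [0.706, -0.065, -0.702, -0.065]
contact_force: [0.6, -0.0, -1.2]
opening: 0.178
```

```bash
python3 p.py 527.6 214.1 205 -99.6
```

```text
t 7.5 pos [532.6 213.8 250.8] yawY -100.5 tiltx [ 0.006 -0.001 -1.   ] q [ 0.21  0.06  1.82 -0.    1.26  1.96] F [ 0.61 -0.03 -1.23] op 0.178
shift total [0.916 0.012 0.106] turn [-0.9  -0.36  0.02]
```

Emit:
drive_tool(
  series=[
    [[0.25,0.01,0.12],[-0.9,-0.4,0]],
    [[0.25,0,0.01],[0,-0.2,0]],
    [[0.25,0,0.01],[0,-0.2,0]],
    [[0,0,0],[0,0,0]],
  ],
)

```text
time: 7.9
eef_pos: [0.5252, 0.2115, 0.2105]
tcp_rot: [-0.701, 0.06, 0.708, 0.06]
contact_force: [-0.1, 0.4, -0.6]
opening: 0.176
```

```bash
python3 p.py 527.6 214.1 195 -99.6;python3 z.py z5.png 50 150 200 280 350 60 470 220
```

```text
t 7.9 pos [525.2 211.5 210.5] yawY -99.8 tiltx [-0.009  0.    -1.   ] q [0.2  0.08 1.87 0.   1.2  1.94] F [-0.14  0.36 -0.6 ] op 0.176
shift total [ 0.31  -0.059 -0.041] turn [-0.16  0.52 -0.07]
```

View pics/z5.png

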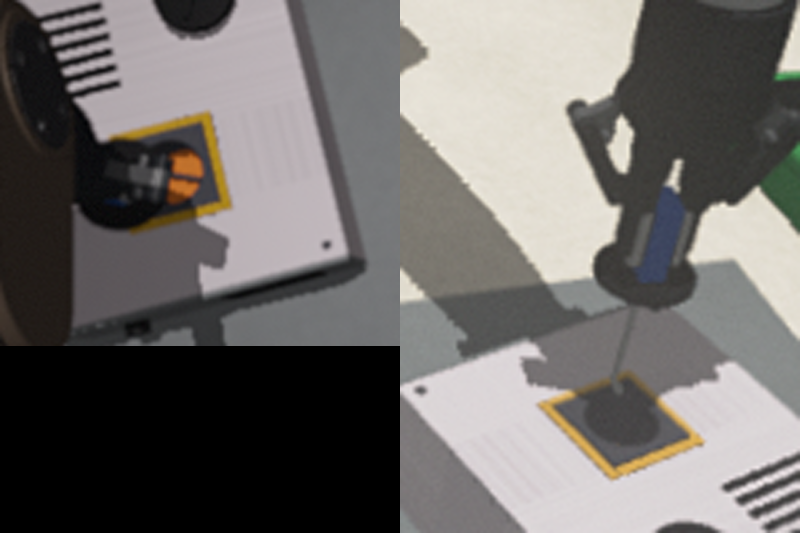

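Run:
```python
from h import *
s=cam('scene');p,R,_=tcp()
i=s['img'][135:195,385:445,::-1]
cv2.imwrite('pics/z6.png',cv2.resize(i,(600,600),interpolation=cv2.INTER_CUBIC))
org=p-.008*R[:,0]
f=lambda X:((proj(s,X)-[385,135])*10).round(0)
print('mouth',f([.546,.211,.092]))
for L in(77,80,83,):
    b=org+R[:,0]*(.030+L/1000)
    print(L,'shaft',f(b),'tip-z',f(b-R[:,2]*.011),f(b-R[:,2]*.011-R[:,0]*.008), 'flange',f(org+.03*R[:,0]))
```

```text
mouth [309. 512.]
77 shaft [299. 367.] tip-z [313. 403.] [322. 373.] flange [385.  67.]
80 shaft [295. 378.] tip-z [310. 414.] [318. 384.] flange [385.  67.]
83 shaft [292. 389.] tip-z [306. 425.] [315. 395.] flange [385.  67.]
```

View pics/z6.png

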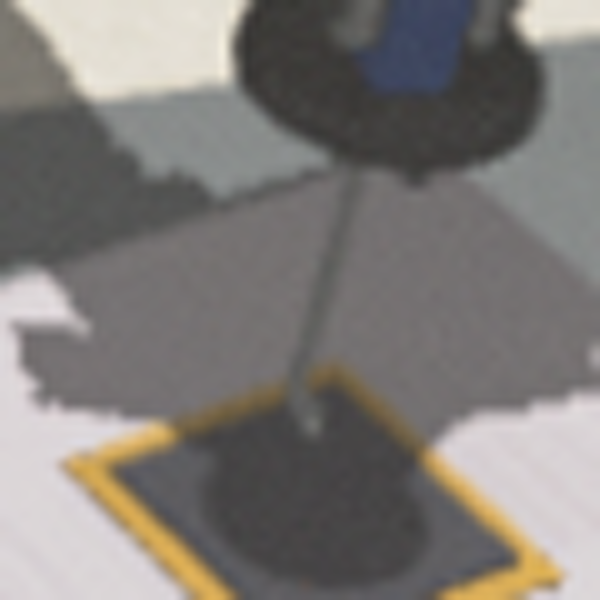

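Emit:
drive_tool(
  series=[
    [[0.1,-0.06,-0.04],[-0.2,0.5,0]],
    [[0.1,0,0],[0,0,0]],
    [[0,0,0],[0,0,0]],
  ],
)

```text
time: 8.35
eef_pos: [0.5308, 0.2151, 0.205]
tcp_rot: [0.708, -0.058, -0.701, -0.059]
contact_force: [-0.6, -0.3, -1.1]
opening: 0.182
```

```bash
python3 p.py 527.6 214.1 180 -99.6
```

```text
t 8.35 pos [530.8 215.1 205. ] yawY -99.5 tiltx [ 0.009  0.001 -1.   ] q [ 0.21  0.09  1.87 -0.    1.17  1.95] F [-0.55 -0.32 -1.15] op 0.182
shift total [0.499 0.031 0.065] turn [ 0.05 -0.53  0.13]
```

Emit:
drive_tool(
  series=[
    [[0,0.02,0.05],[0,-0.4,0.1]],
    [[0,0,0],[0,0,0]],
    [[0,0,0],[0,0,0]],
  ],
)

```text
time: 8.65
eef_pos: [0.5281, 0.2147, 0.2053]
tcp_rot: [0.705, -0.059, -0.704, -0.059]
contact_force: [0.2, 0.1, -0.8]
opening: 0.179
```

```bash
python3 p.py 527.6 214.1 180 -99.6
```

```text
t 8.65 pos [528.1 214.7 205.3] yawY -99.5 tiltx [ 0.002  0.    -1.   ] q [ 0.21  0.09  1.87 -0.    1.18  1.95] F [ 0.23  0.13 -0.78] op 0.179
shift total [0.505 0.014 0.009] turn [ 0.08 -0.12  0.03]
```

Emit:
drive_tool(
  series=[
    [[0.15,0.01,0.01],[0,-0.2,0]],
    [[0.15,0,0.01],[0,-0.2,0]],
    [[0.1,0,0.01],[0,-0.2,0]],
    [[0,0,0],[0,0,0]],
  ],
)

```text
time: 9.05
eef_pos: [0.5262, 0.2144, 0.1834]
tcp_rot: [-0.701, 0.058, 0.708, 0.059]
contact_force: [0.6, -1.1, -1.3]
opening: 0.178
```

```bash
python3 p.py 527.6 214.1 175 -99.6
```

```text
t 9.05 pos [526.2 214.4 183.4] yawY -99.5 tiltx [-0.009  0.002 -1.   ] q [0.21 0.11 1.89 0.   1.15 1.94] F [ 0.58 -1.12 -1.3 ] op 0.178
shift total [ 0.167  0.002 -0.03 ] turn [0.08 0.54 0.03]
```

Emit:
drive_tool(
  series=[
    [[0.05,0,-0.02],[0,0.4,0]],
    [[0,0,0],[0,0,0]],
    [[0.06,0,0],[0,0,0]],
    [[0,0,0],[0,0,0]],
  ],
)

```text
time: 9.45
eef_pos: [0.5272, 0.2142, 0.177]
tcp_rot: [-0.704, 0.059, 0.705, 0.059]
contact_force: [-0.6, 0.2, -2.0]
opening: 0.184
```

```bash
python3 p.py 527.6 214.1 168 -99.6
```

```text
t 9.45 pos [527.2 214.2 177. ] yawY -99.5 tiltx [-0.002  0.001 -1.   ] q [0.21 0.12 1.9  0.   1.13 1.94] F [-0.59  0.19 -2.04] op 0.184
shift total [ 0.181  0.001 -0.008] turn [0.08 0.14 0.01]
```

Emit:
drive_tool(
  series=[
    [[0.06,0,0],[0,0,0]],
    [[0,0,0],[0,0,0]],
    [[0.06,0,0],[0,0,0]],
    [[0,0,0],[0,0,0]],
  ],
)

```text
time: 9.85
eef_pos: [0.5275, 0.2143, 0.171]
tcp_rot: [-0.704, 0.058, 0.705, 0.059]
contact_force: [0.6, -0.6, -1.1]
opening: 0.176
```

Emit:
drive_tool(
  series=[
    [[0.06,0,0],[0,0,0]],
    [[0,0,0],[0,0,0]],
    [[0.05,0,0],[0,0,0]],
    [[0,0,0],[0,0,0]],
  ],
)

```text
time: 10.25
eef_pos: [0.5275, 0.2143, 0.165]
tcp_rot: [-0.704, 0.058, 0.705, 0.059]
contact_force: [-0.6, 0.1, -2.3]
opening: 0.176
```

```bash
python3 p.py 527.6 214.1 158 -99.6;python3 z.py z7.png 80 180 150 250 360 90 480 210
```

```text
t 10.25 pos [527.5 214.3 165. ] yawY -99.5 tiltx [-0.001  0.001 -1.   ] q [0.21 0.13 1.9  0.   1.11 1.94] F [-0.62  0.1  -2.26] op 0.176
shift total [ 0.141  0.004 -0.003] turn [0.08 0.08 0.03]
```

View pics/z7.png

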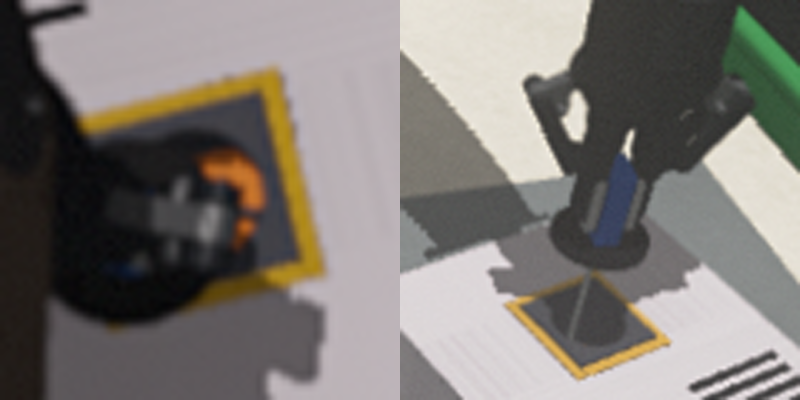

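Emit:
drive_tool(
  series=[
    [[0.04,0,0],[0,0,0]],
    [[0,0,0],[0,0,0]],
    [[0.04,0,0],[0,0,0]],
    [[0,0,0],[0,0,0]],
  ],
)

```text
time: 10.75
eef_pos: [0.528, 0.2144, 0.1615]
tcp_rot: [-0.705, 0.058, 0.705, 0.059]
contact_force: [0.5, -0.4, -0.9]
opening: 0.175
```

Emit:
drive_tool(
  series=[
    [[0.02,0,0],[0,0,0]],
    [[0,0,0],[0,0,0]],
  ],
)

```text
time: 10.95
eef_pos: [0.528, 0.2144, 0.1604]
tcp_rot: [-0.705, 0.058, 0.705, 0.059]
contact_force: [0.4, 0.3, -2.2]
opening: 0.182
```

Emit:
drive_tool(
  series=[
    [[0.02,0,0],[0,0,0]],
    [[0,0,0],[0,0,0]],
  ],
)

```text
time: 11.15
eef_pos: [0.5282, 0.2145, 0.1597]
tcp_rot: [0.705, -0.058, -0.704, -0.059]
contact_force: [0.3, -0.0, -0.0]
opening: 0.181
```

Emit:
drive_tool(
  series=[
    [[0.02,0,0],[0,0,0]],
    [[0,0,0],[0,0,0]],
  ],
)

```text
time: 11.35
eef_pos: [0.5286, 0.2145, 0.1596]
tcp_rot: [0.705, -0.058, -0.704, -0.059]
contact_force: [-1.1, -0.3, -1.0]
opening: 0.178
```

Emit:
drive_tool(
  series=[
    [[0.02,0,0],[0,0,0]],
    [[0,0,0],[0,0,0]],
  ],
)

```text
time: 11.55
eef_pos: [0.5288, 0.2146, 0.1595]
tcp_rot: [0.705, -0.058, -0.704, -0.059]
contact_force: [-0.9, -0.5, 0.4]
opening: 0.179
```

Emit:
drive_tool(
  series=[
    [[-0.02,0,0],[0,-0.1,0]],
    [[0,0,0],[0,0,0]],
  ],
)

```text
time: 11.75
eef_pos: [0.5286, 0.2146, 0.1597]
tcp_rot: [-0.705, 0.058, 0.705, 0.059]
contact_force: [-1.3, 0.0, -1.0]
opening: 0.182
```

```bash
python3 p.py 538 212.5 160.5 -99.6
```

```text
t 11.75 pos [528.6 214.6 159.7] yawY -99.5 tiltx [-0.     0.002 -1.   ] q [0.21 0.14 1.91 0.   1.09 1.94] F [-1.27  0.02 -1.02] op 0.182
shift total [-0.015  0.009 -0.192] turn [0.08 0.03 0.1 ]
```

Emit:
drive_tool(
  series=[
    [[-0.02,0,0],[0,0,0]],
    [[0,0,0],[0,0,0]],
  ],
)

```text
time: 11.95
eef_pos: [0.5283, 0.2145, 0.1599]
tcp_rot: [-0.704, 0.058, 0.705, 0.059]
contact_force: [0.3, 0.3, -1.5]
opening: 0.178
```

Emit:
drive_tool(
  series=[
    [[0,0,-0.04],[0,0,0]],
    [[0,0,0],[0,0,0]],
  ],
)

```text
time: 12.15
eef_pos: [0.5302, 0.2141, 0.1596]
tcp_rot: [-0.704, 0.058, 0.705, 0.059]
contact_force: [0.2, -0.9, -1.6]
opening: 0.178
```

Emit:
drive_tool(
  series=[
    [[0,0,-0.04],[0,0,0]],
    [[0,0,0],[0,0,0]],
  ],
)

```text
time: 12.35
eef_pos: [0.5324, 0.2138, 0.1597]
tcp_rot: [-0.704, 0.058, 0.705, 0.059]
contact_force: [-0.5, 0.4, -1.5]
opening: 0.182
```

Emit:
drive_tool(
  series=[
    [[0,0,-0.04],[0,0,0]],
    [[0,0,0],[0,0,0]],
  ],
)

```text
time: 12.55
eef_pos: [0.5346, 0.2134, 0.1596]
tcp_rot: [-0.704, 0.058, 0.705, 0.059]
contact_force: [0.2, -0.2, -0.9]
opening: 0.179
```

Emit:
drive_tool(
  series=[
    [[0,0,-0.04],[0,0,0]],
    [[0,0,0],[0,0,0]],
  ],
)

```text
time: 12.75
eef_pos: [0.5367, 0.2131, 0.1597]
tcp_rot: [-0.704, 0.058, 0.705, 0.059]
contact_force: [-0.0, -0.4, -1.3]
opening: 0.183
```

Emit:
drive_tool(
  series=[
    [[0,0,-0.03],[0,0,0]],
    [[0,0,0],[0,0,0]],
  ],
)

```text
time: 12.95
eef_pos: [0.5383, 0.2127, 0.1596]
tcp_rot: [-0.704, 0.058, 0.705, 0.059]
contact_force: [0.4, -0.2, -1.2]
opening: 0.18
```

```bash
python3 p.py 538.9 212.5 160.5 -99.6;python3 z.py z8.png 80 180 150 250 360 90 480 210
```

```text
t 12.95 pos [538.3 212.7 159.6] yawY -99.5 tiltx [-0.002  0.002 -1.   ] q [0.2  0.16 1.89 0.   1.1  1.94] F [ 0.41 -0.2  -1.16] op 0.18
shift total [-0.018  0.003 -0.012] turn [0.07 0.12 0.08]
```

View pics/z8.png

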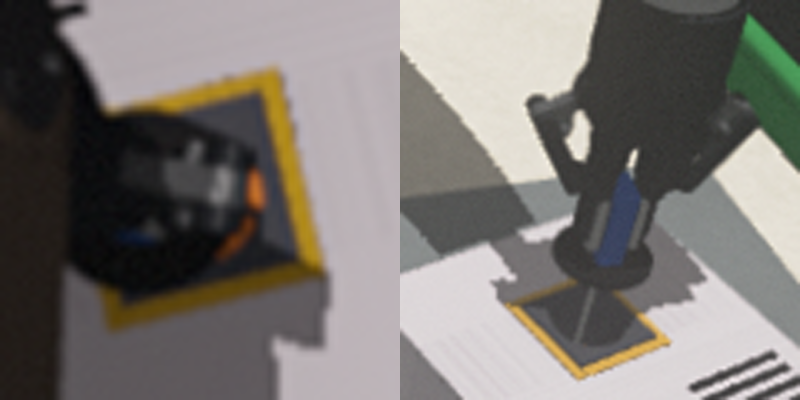

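Emit:
drive_tool(
  series=[
    [[0,0,-0.03],[0,0.1,0]],
    [[0,0,0],[0,0,0]],
  ],
)

```text
time: 13.25
eef_pos: [0.5397, 0.2126, 0.1596]
tcp_rot: [-0.705, 0.058, 0.705, 0.059]
contact_force: [0.4, 0.3, -1.7]
opening: 0.18
```

Emit:
drive_tool(
  series=[
    [[0,0,-0.03],[0,0,0]],
    [[0,0,0],[0,0,0]],
  ],
)

```text
time: 13.45
eef_pos: [0.5412, 0.2123, 0.1596]
tcp_rot: [-0.704, 0.058, 0.705, 0.059]
contact_force: [0.1, -0.8, -0.6]
opening: 0.179
```

Emit:
drive_tool(
  series=[
    [[0,0,-0.03],[0,0,0]],
    [[0,0,0],[0,0,0]],
  ],
)

```text
time: 13.65
eef_pos: [0.5419, 0.2122, 0.1596]
tcp_rot: [-0.703, 0.058, 0.706, 0.059]
contact_force: [-1.3, 0.2, 0.5]
opening: 0.18
```

Emit:
drive_tool(
  series=[
    [[0,0,-0.03],[0,0,0]],
    [[0,0,0],[0,0,0]],
  ],
)

```text
time: 13.85
eef_pos: [0.5424, 0.2122, 0.1596]
tcp_rot: [-0.702, 0.058, 0.707, 0.059]
contact_force: [-1.7, 0.2, 0.7]
opening: 0.181
```

Emit:
drive_tool(
  series=[
    [[0,0,0.04],[0,0.25,0]],
    [[0,0,0],[0,0,0]],
  ],
)

```text
time: 14.05
eef_pos: [0.5412, 0.2124, 0.1596]
tcp_rot: [0.705, -0.058, -0.704, -0.059]
contact_force: [-0.3, 0.6, -0.7]
opening: 0.177
```

```bash
python3 p.py 540.2 212.3 165 -99.6
```

```text
t 14.05 pos [541.2 212.4 159.6] yawY -99.5 tiltx [ 0.001  0.001 -1.   ] q [0.2  0.16 1.88 0.   1.1  1.94] F [-0.34  0.56 -0.69] op 0.177
shift total [-0.108  0.005  0.02 ] turn [ 0.08 -0.03  0.05]
```

Emit:
drive_tool(
  series=[
    [[0,0,0.02],[0,0,0]],
    [[-0.05,0,0],[0,0,0]],
    [[0,0,0],[0,0,0]],
  ],
)

```text
time: 14.35
eef_pos: [0.5408, 0.2124, 0.1621]
tcp_rot: [0.706, -0.058, -0.703, -0.059]
contact_force: [0.3, -0.0, -0.3]
opening: 0.178
```

Emit:
drive_tool(
  series=[
    [[-0.04,0,0],[0,0,0]],
    [[0,0,0],[0,0,0]],
  ],
)

```text
time: 14.55
eef_pos: [0.5409, 0.2123, 0.1643]
tcp_rot: [0.706, -0.058, -0.703, -0.059]
contact_force: [0.1, -0.2, -1.1]
opening: 0.176
```

Emit:
drive_tool(
  series=[
    [[-0.04,0,0],[0,0,0]],
    [[0,0,0],[0,0,0]],
  ],
)

```text
time: 14.75
eef_pos: [0.5407, 0.2122, 0.1659]
tcp_rot: [0.706, -0.058, -0.704, -0.059]
contact_force: [0.2, -0.1, -1.8]
opening: 0.174
```

Emit:
drive_tool(
  series=[
    [[-0.04,0,0],[0,0,0]],
    [[0,0,0],[0,0,0]],
  ],
)

```text
time: 14.95
eef_pos: [0.5401, 0.2121, 0.1663]
tcp_rot: [0.705, -0.059, -0.704, -0.059]
contact_force: [1.4, 0.0, -2.7]
opening: 0.176
```

Emit:
drive_tool(
  series=[
    [[-0.04,0,0],[0,0,0]],
    [[0,0,0],[0,0,0]],
  ],
)

```text
time: 15.15
eef_pos: [0.5395, 0.2119, 0.1669]
tcp_rot: [0.705, -0.059, -0.705, -0.059]
contact_force: [0.7, 0.3, -3.0]
opening: 0.18
```

Emit:
drive_tool(
  series=[
    [[-0.06,0,0],[0,0,0]],
    [[0,0,0],[0,0,0]],
  ],
)

```text
time: 15.35
eef_pos: [0.5386, 0.2117, 0.1688]
tcp_rot: [-0.704, 0.059, 0.706, 0.058]
contact_force: [1.5, 0.3, -3.9]
opening: 0.178
```

Emit:
drive_tool(
  series=[
    [[-0.08,0,-0.02],[0,0.1,0]],
    [[0,0,0],[0,0,0]],
  ],
)

```text
time: 15.55
eef_pos: [0.5388, 0.2115, 0.1721]
tcp_rot: [-0.703, 0.059, 0.706, 0.058]
contact_force: [-0.5, 0.7, -4.2]
opening: 0.179
```

```bash
python3 p.py 540.2 212.3 200 -99.6
```

```text
t 15.55 pos [538.8 211.5 172.1] yawY -99.5 tiltx [-0.003 -0.001 -1.   ] q [ 0.2   0.15  1.88 -0.    1.12  1.94] F [-0.49  0.68 -4.2 ] op 0.179
shift total [-0.557 -0.019 -0.023] turn [ 0.06  0.18 -0.1 ]
```

Emit:
drive_tool(
  series=[
    [[-0.08,-0.01,-0.02],[0,0.1,0]],
    [[0,0,0],[0,0,0]],
  ],
)

```text
time: 15.75
eef_pos: [0.5393, 0.2118, 0.1759]
tcp_rot: [-0.704, 0.059, 0.706, 0.058]
contact_force: [0.1, 0.0, -3.6]
opening: 0.179
```

Emit:
drive_tool(
  series=[
    [[-0.08,0,-0.01],[0,0.1,0]],
    [[0,0,0],[0,0,0]],
  ],
)

```text
time: 15.95
eef_pos: [0.5394, 0.2117, 0.1798]
tcp_rot: [-0.704, 0.06, 0.706, 0.058]
contact_force: [-0.4, -0.5, -4.6]
opening: 0.179
```

```bash
python3 p.py 540.2 212.3 200 -99.6;python3 z.py z9.png 80 180 150 250 360 90 480 210
```

```text
t 15.95 pos [539.4 211.7 179.8] yawY -99.5 tiltx [-0.003 -0.002 -1.   ] q [ 0.2   0.14  1.87 -0.    1.14  1.94] F [-0.37 -0.5  -4.6 ] op 0.179
shift total [-0.405 -0.013 -0.012] turn [ 0.07  0.14 -0.15]
```

View pics/z9.png

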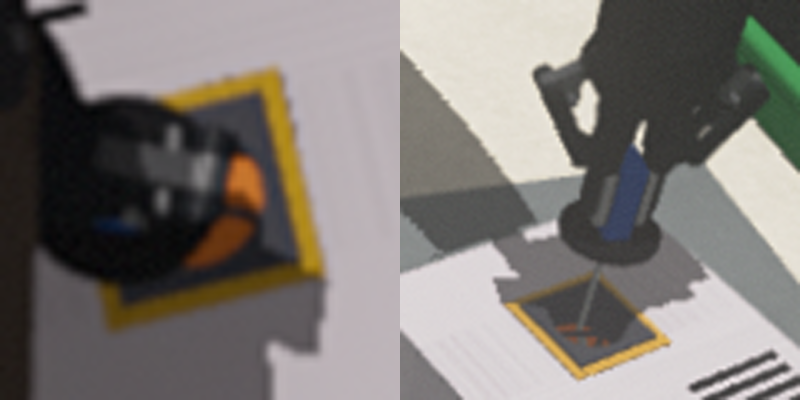

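The cap is now showing in the scene view at (580,335), so the cartridge is rising. Pulling on.

Emit:
drive_tool(
  series=[
    [[-0.08,0,-0.01],[0,0.1,-0.1]],
    [[-0.06,0,0],[0,0,0]],
    [[0,0,0],[0,0,0]],
  ],
)

```text
time: 16.35
eef_pos: [0.539, 0.2115, 0.185]
tcp_rot: [-0.704, 0.059, 0.706, 0.058]
contact_force: [1.2, 0.1, -6.5]
opening: 0.179
```

Emit:
drive_tool(
  series=[
    [[-0.08,0,-0.01],[0,0.1,0]],
    [[-0.06,0,0],[0,0,0]],
    [[0,0,0],[0,0,0]],
  ],
)

```text
time: 16.65
eef_pos: [0.5391, 0.2113, 0.1912]
tcp_rot: [-0.704, 0.059, 0.706, 0.058]
contact_force: [1.1, 0.9, -9.2]
opening: 0.179
```

```bash
python3 p.py 540.2 212.3 200 -99.6
```

```text
t 16.65 pos [539.1 211.3 191.2] yawY -99.5 tiltx [-0.003 -0.001 -1.   ] q [ 0.2   0.13  1.86 -0.    1.16  1.94] F [ 1.12  0.85 -9.2 ] op 0.179
shift total [-0.175 -0.023 -0.019] turn [ 0.06  0.14 -0.11]
```

```bash
python3 z.py z10.png 80 180 150 250 380 120 450 190
```

```text
(no output)
```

View pics/z10.png

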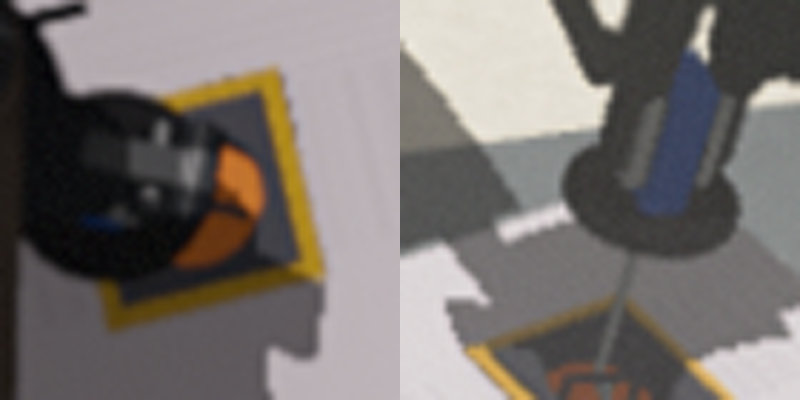

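Run:
```python
from h import *
s=cam('scene');p,R,_=tcp()
cv2.imwrite('pics/z11.png',cv2.resize(s['img'][130:210,380:460,::-1],(600,600),interpolation=cv2.INTER_CUBIC))
org=p-.008*R[:,0];f=lambda X:((proj(s,X)-[380,130])*7.5).round(0)
print('flange top ctr',f(org+.026*R[:,0]),'flange bottom',f(org+.03*R[:,0]),'shaft bottom',f(org+.1135*R[:,0]),'handle top',f(org-.025*R[:,0]))
b=org+.1095*R[:,0]-.0055*R[:,2]; b[2]+=.002
cap=b+[0,0,-.012]
print('cap ctr exp',cap*1e3,f(cap),[f(cap+.0205*np.array([np.cos(a),np.sin(a),0])).tolist() for a in np.arange(0,6.2,.785)],'bar ends',f(b+R[:,1]*.015),f(b-R[:,1]*.015))
```

```text
flange top ctr [327. 174.] flange bottom [324. 186.] shaft bottom [253. 421.] handle top [374.  13.]
cap ctr exp [544.21640632 210.24835653  79.66226068] [254. 450.] [[286.0, 501.0], [324.0, 478.0], [321.0, 440.0], [279.0, 408.0], [223.0, 401.0], [185.0, 423.0], [186.0, 461.0], [228.0, 494.0]] bar ends [211. 420.] [316. 417.]
```

View pics/z11.png

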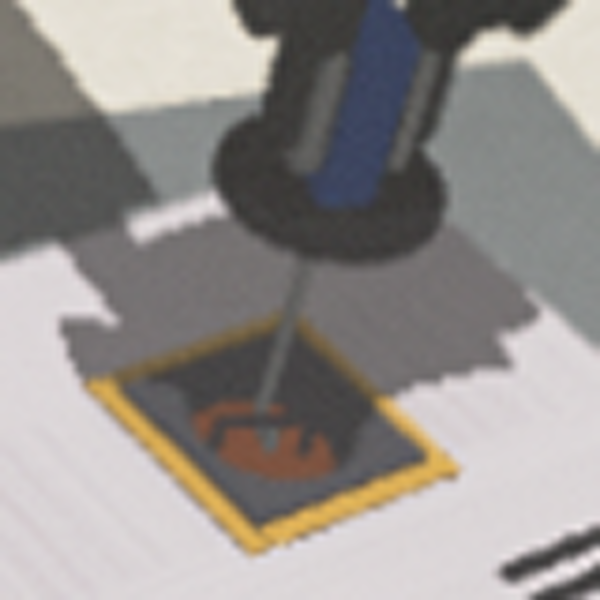

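The bail is hooked: the bar runs (212,420)–(315,430) across the orange cap, matching prediction, and the hook hasn't slipped in the grip. I'll keep pulling.

Emit:
drive_tool(
  series=[
    [[-0.08,0,-0.01],[0,0.1,0]],
    [[-0.06,0,0],[0,0,0]],
    [[0,0,0],[0,0,0]],
  ],
)

```text
time: 17.1
eef_pos: [0.5391, 0.2112, 0.1979]
tcp_rot: [-0.704, 0.06, 0.705, 0.058]
contact_force: [0.4, 0.1, -9.0]
opening: 0.18
```

Emit:
drive_tool(
  series=[
    [[-0.08,0,-0.02],[0,0.1,0]],
    [[-0.06,0,0],[0,0,0]],
    [[0,0,0],[0,0,0]],
  ],
)

```text
time: 17.4
eef_pos: [0.5402, 0.2108, 0.2064]
tcp_rot: [-0.705, 0.06, 0.705, 0.058]
contact_force: [0.6, 0.8, -1.3]
opening: 0.177
```

```bash
python3 p.py 540.2 212.3 235 -99.6
```

```text
t 17.4 pos [540.2 210.8 206.4] yawY -99.5 tiltx [-0.001 -0.003 -1.   ] q [ 0.2   0.11  1.85 -0.    1.18  1.94] F [ 0.61  0.77 -1.28] op 0.177
shift total [-0.572 -0.027  0.006] turn [ 0.07  0.   -0.17]
```

Emit:
drive_tool(
  series=[
    [[-0.15,0,0.02],[0,0,0]],
    [[-0.15,0,0.01],[0,0.2,0]],
    [[0,0,0],[0,0,0]],
    [[0,0,0],[0,0,0]],
  ],
)

```text
time: 17.8
eef_pos: [0.5425, 0.2117, 0.2308]
tcp_rot: [0.71, -0.059, -0.699, -0.059]
contact_force: [0.3, 0.2, -2.8]
opening: 0.181
```

```bash
python3 p.py 540.2 212.3 280 -99.6; python3 z.py z12.png 80 180 150 250 370 100 460 210
```

```text
t 17.8 pos [542.5 211.7 230.8] yawY -99.5 tiltx [ 0.017 -0.001 -1.   ] q [ 0.2   0.09  1.83 -0.    1.21  1.94] F [ 0.27  0.22 -2.79] op 0.181
shift total [-0.984 -0.005  0.03 ] turn [ 0.07 -0.95  0.08]
```

View pics/z12.png

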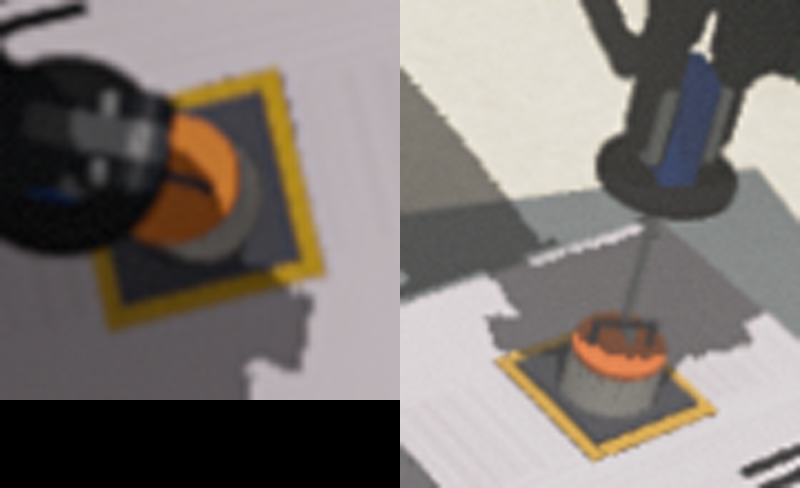

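Emit:
drive_tool(
  series=[
    [[-0.15,0,0.02],[0,-0.4,0]],
    [[-0.2,0,0],[0,0,0]],
    [[-0.2,0,0.01],[0,0,0]],
    [[-0.2,0,0],[0,0,0]],
    [[0,0,0],[0,0,0]],
  ],
)

```text
time: 18.4
eef_pos: [0.5403, 0.2119, 0.2709]
tcp_rot: [0.707, -0.059, -0.702, -0.059]
contact_force: [-0.7, 0.6, -2.3]
opening: 0.179
```

```bash
python3 p.py 540.2 212.3 290 -99.6
```

```text
t 18.4 pos [540.3 211.9 270.9] yawY -99.5 tiltx [ 0.008 -0.    -1.   ] q [ 0.2   0.05  1.79 -0.    1.29  1.94] F [-0.66  0.57 -2.34] op 0.179
shift total [-0.381 -0.007  0.   ] turn [ 0.07 -0.45  0.05]
```

Emit:
drive_tool(
  series=[
    [[-0.15,0,0],[0,-0.2,0]],
    [[-0.2,0,0],[0,0,0]],
    [[-0.1,0,0],[0,-0.2,0]],
    [[0,0,0],[0,0,0]],
  ],
)

```text
time: 18.8
eef_pos: [0.5402, 0.2119, 0.2957]
tcp_rot: [0.705, -0.058, -0.704, -0.059]
contact_force: [0.2, -0.4, -2.4]
opening: 0.177
```

```bash
python3 p.py 474 -367 295 -99.6; python3 z.py z13.png 80 180 150 250 370 60 460 190
```

```text
t 18.8 pos [540.2 211.9 295.7] yawY -99.5 tiltx [ 0.001  0.001 -1.   ] q [0.2  0.04 1.76 0.   1.34 1.94] F [ 0.22 -0.41 -2.37] op 0.177
shift total [ 3.0000e-03  1.1638e+01 -6.1100e-01] turn [ 0.07 -0.04  0.06]
```

View pics/z13.png

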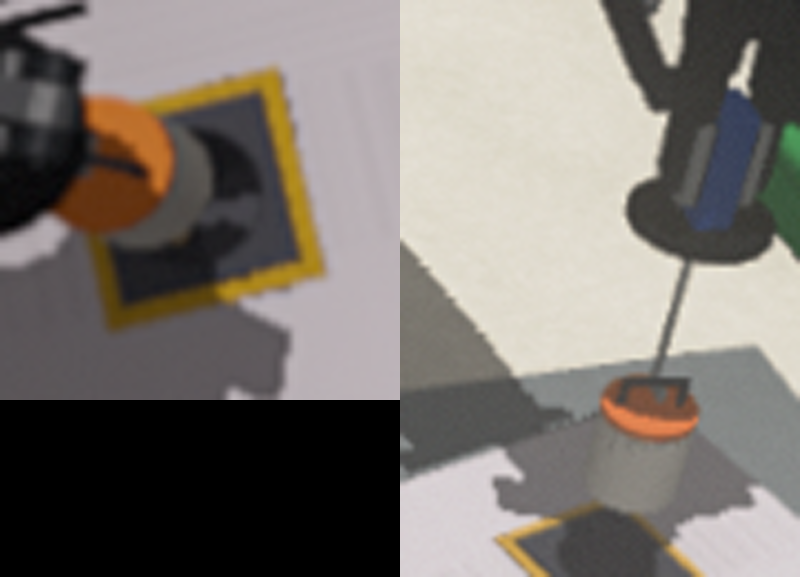

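The cartridge hangs upright on the hook, clear above the mouth (crop 645,440). Now over to the tray.

Emit:
drive_tool(
  series=[
    [[0,0.15,0],[0,0,0]],
    [[0,0.3,-0.02],[0,0,0]],
    [[0,0.4,-0.02],[0,0,0]],
    [[0,0.45,-0.02],[0,0,0]],
    [[0,0.45,-0.02],[0,0,0]],
  ],
)

```text
time: 19.4
eef_pos: [0.5272, 0.1209, 0.2918]
tcp_rot: [-0.703, 0.058, 0.707, 0.057]
contact_force: [0.4, -0.9, -2.5]
opening: 0.178
```

Emit:
drive_tool(
  series=[
    [[0,0.45,-0.02],[0,0,0]],
    [[0,0.45,-0.02],[0,0,0]],
    [[0,0.45,-0.02],[0,0,0]],
    [[0,0.45,-0.02],[0,0,0]],
    [[0,0.45,-0.02],[0,0,0]],
  ],
)

```text
time: 19.9
eef_pos: [0.5098, -0.0007, 0.2899]
tcp_rot: [-0.701, 0.06, 0.708, 0.057]
contact_force: [0.8, -0.5, -2.8]
opening: 0.183
```

```bash
python3 p.py 474 -367 295 -99.6
```

```text
t 19.9 pos [509.8  -0.7 289.9] yawY -99.4 tiltx [-0.01  -0.003 -1.   ] q [-0.2  -0.11  1.92 -0.01  1.35  1.54] F [ 0.78 -0.45 -2.83] op 0.183
shift total [-0.07   7.345 -0.494] turn [ 0.16  0.51 -0.28]
```

Emit:
drive_tool(
  series=[
    [[-0.01,0.45,-0.03],[0,0.2,-0.1]],
    [[-0.01,0.45,-0.03],[0,0,0]],
    [[-0.01,0.45,-0.03],[0,0,0]],
    [[-0.01,0.45,-0.03],[0,0.1,0]],
    [[-0.01,0.45,-0.03],[0,0,0]],
  ],
)

```text
time: 20.4
eef_pos: [0.4933, -0.1221, 0.2908]
tcp_rot: [-0.702, 0.061, 0.707, 0.058]
contact_force: [0.1, 0.4, -3.1]
opening: 0.177
```

Emit:
drive_tool(
  series=[
    [[-0.01,0.45,-0.03],[0,0,0]],
    [[-0.01,0.45,-0.03],[0,0,0]],
    [[-0.01,0.45,-0.03],[0,0,0]],
    [[-0.01,0.45,-0.03],[0,0,0]],
    [[-0.01,0.45,-0.03],[0,0,0]],
  ],
)

```text
time: 20.9
eef_pos: [0.4754, -0.2425, 0.292]
tcp_rot: [-0.7, 0.063, 0.709, 0.059]
contact_force: [0.7, 0.2, -2.1]
opening: 0.178
```

```bash
python3 p.py 474 -367 295 -99.6
```

```text
t 20.9 pos [ 475.4 -242.5  292. ] yawY -99.9 tiltx [-0.013 -0.004 -1.   ] q [-0.66 -0.06  1.86 -0.01  1.35  1.09] F [ 0.74  0.19 -2.15] op 0.178
shift total [-0.05   2.458 -0.398] turn [-0.28  0.67 -0.35]
```

Emit:
drive_tool(
  series=[
    [[-0.01,0.45,-0.1],[0,0.2,-0.1]],
    [[-0.01,0.45,-0.1],[0,0.1,0]],
    [[-0.01,0.4,-0.1],[0,0,0]],
    [[-0.01,0.3,-0.06],[0,0,0]],
    [[0,0.2,-0.05],[0,0,0]],
  ],
)

```text
time: 21.4
eef_pos: [0.4747, -0.343, 0.2925]
tcp_rot: [-0.701, 0.064, 0.708, 0.062]
contact_force: [0.8, 0.4, -2.2]
opening: 0.184
```

Emit:
drive_tool(
  series=[
    [[0,0,0],[0,0,0]],
    [[0,0,0],[0,0,0]],
  ],
)

```text
time: 21.6
eef_pos: [0.4743, -0.3441, 0.292]
tcp_rot: [-0.7, 0.064, 0.708, 0.062]
contact_force: [-0.4, 0.1, -2.6]
opening: 0.179
```

```bash
python3 p.py 474 -367 295 -99.6;python3 z.py z14.png 360 180 480 300 60 60 230 280
```

```text
t 21.6 pos [ 474.3 -344.1  292. ] yawY -100.3 tiltx [-0.012 -0.001 -1.   ] q [-0.8   0.06  1.74 -0.01  1.35  0.96] F [-0.38  0.08 -2.56] op 0.179
shift total [-0.06   0.453 -0.074] turn [-0.67  0.66 -0.19]
```

View pics/z14.png

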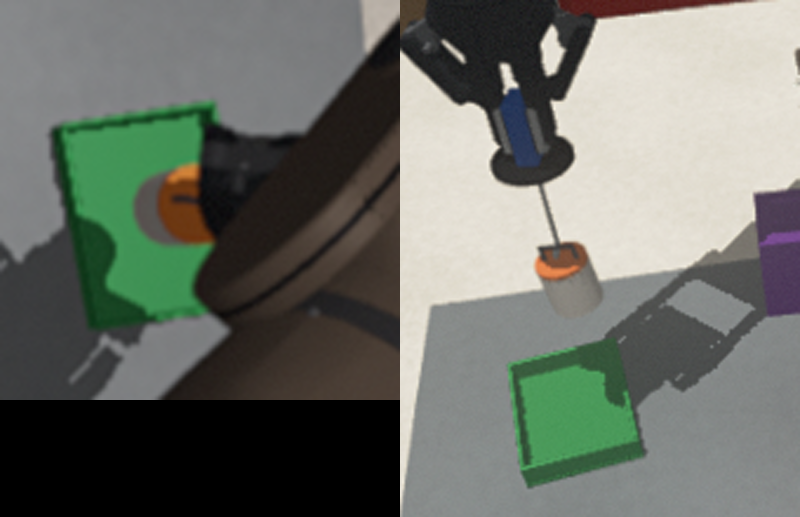

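Emit:
drive_tool(
  series=[
    [[0,0.2,-0.04],[-0.3,0.3,-0.1]],
    [[0,0.2,-0.02],[-0.3,0.2,0]],
    [[0.1,0.05,0],[0,0,0]],
    [[0.2,0,0],[0,0,0]],
    [[0,0,0],[0,0,0]],
  ],
)

```text
time: 22.2
eef_pos: [0.4739, -0.3665, 0.276]
tcp_rot: [-0.704, 0.058, 0.705, 0.058]
contact_force: [-1.0, 0.4, -2.9]
opening: 0.18
```

```bash
python3 p.py 474 -367 180 -99.6
```

```text
t 22.2 pos [ 473.9 -366.5  276. ] yawY -99.4 tiltx [-0.002 -0.001 -1.   ] q [-0.83  0.1   1.73 -0.    1.31  0.91] F [-0.98  0.44 -2.91] op 0.18
shift total [ 1.921  0.007 -0.007] turn [ 0.18  0.1  -0.08]
```

Emit:
drive_tool(
  series=[
    [[0.2,0,0],[0,0,0]],
    [[0.25,0,0],[0,0,0]],
    [[0.25,0,0],[0,-0.1,0]],
    [[0.2,0,0],[0,-0.1,0]],
    [[0,0,0],[0,0,0]],
  ],
)

```text
time: 22.7
eef_pos: [0.4732, -0.3651, 0.225]
tcp_rot: [-0.702, 0.057, 0.708, 0.058]
contact_force: [-0.1, 1.2, -3.5]
opening: 0.179
```

```bash
python3 p.py 474 -367 180 -99.6
```

```text
t 22.7 pos [ 473.2 -365.1  225. ] yawY -99.4 tiltx [-0.008  0.003 -1.   ] q [-0.83  0.14  1.78 -0.    1.23  0.91] F [-0.14  1.2  -3.51] op 0.179
shift total [ 0.899  0.035 -0.029] turn [0.22 0.48 0.07]
```

Emit:
drive_tool(
  series=[
    [[0.2,0.03,-0.02],[0,0.4,0]],
    [[0.25,0,0],[0,0,0]],
    [[0.2,0,0],[0,0,0]],
    [[0.1,0,0],[0,0,0]],
    [[0,0,0],[0,0,0]],
  ],
)

```text
time: 23.2
eef_pos: [0.474, -0.3669, 0.184]
tcp_rot: [-0.704, 0.057, 0.705, 0.058]
contact_force: [0.4, 0.8, -3.1]
opening: 0.179
```

```bash
python3 p.py 474 -367 162 -99.6; python3 z.py z15.png 360 180 480 300 80 120 190 280
```

```text
t 23.2 pos [ 474.  -366.9  184. ] yawY -99.4 tiltx [-0.001  0.001 -1.   ] q [-0.83  0.18  1.82  0.    1.15  0.91] F [ 0.35  0.84 -3.06] op 0.179
shift total [ 0.439  0.002 -0.001] turn [0.23 0.05 0.06]
```

View pics/z15.png

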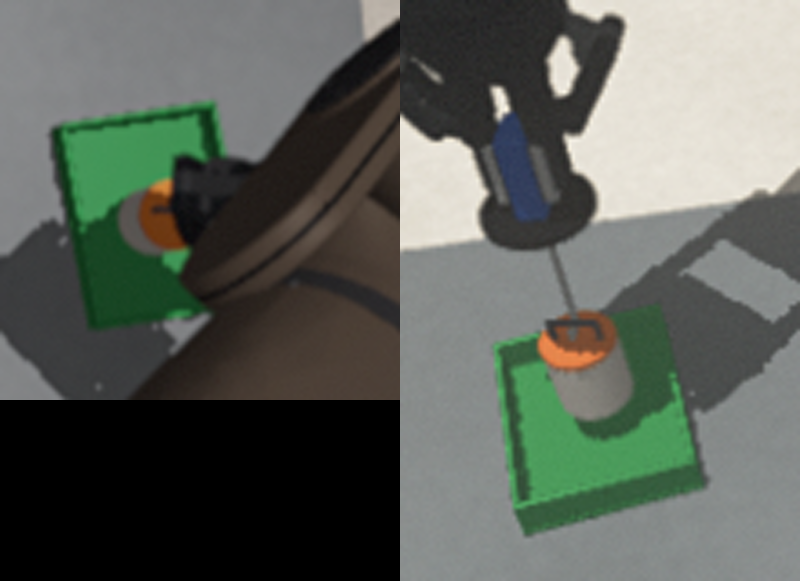

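The cartridge hangs over the middle of the tray (scene crop 590,370) and is still upright.

Emit:
drive_tool(
  series=[
    [[0.1,0,0],[0,0,0]],
    [[0.1,0,0],[0,0,0]],
    [[0.1,0,0],[0,0,0]],
    [[0,0,0],[0,0,0]],
  ],
)

```text
time: 23.7
eef_pos: [0.4752, -0.3681, 0.1708]
tcp_rot: [0.706, -0.059, -0.704, -0.057]
contact_force: [-0.9, -0.9, -3.0]
opening: 0.182
```

Emit:
drive_tool(
  series=[
    [[0.06,0,0],[0,0,0]],
    [[0,0,0],[0,0,0]],
  ],
)

```text
time: 23.9
eef_pos: [0.4752, -0.3681, 0.1675]
tcp_rot: [0.706, -0.059, -0.704, -0.057]
contact_force: [0.2, -0.0, -3.7]
opening: 0.182
```

Emit:
drive_tool(
  series=[
    [[0.05,0,0],[0,0,0]],
    [[0,0,0],[0,0,0]],
  ],
)

```text
time: 24.1
eef_pos: [0.4753, -0.3682, 0.165]
tcp_rot: [0.706, -0.059, -0.703, -0.057]
contact_force: [1.0, -0.2, -2.3]
opening: 0.178
```

Emit:
drive_tool(
  series=[
    [[0.05,0,0],[0,0,0]],
    [[0,0,0],[0,0,0]],
  ],
)

```text
time: 24.3
eef_pos: [0.4754, -0.3683, 0.1625]
tcp_rot: [0.706, -0.059, -0.703, -0.057]
contact_force: [-0.5, 0.0, -3.3]
opening: 0.183
```

```bash
python3 p.py 474 -367 162 -99.6
```

```text
t 24.3 pos [ 475.4 -368.3  162.5] yawY -99.4 tiltx [ 0.004 -0.003 -1.   ] q [-0.83  0.2   1.83  0.    1.1   0.91] F [-0.48  0.04 -3.25] op 0.183
shift total [ 0.01  -0.02   0.032] turn [ 0.23 -0.23 -0.15]
```

Emit:
drive_tool(
  series=[
    [[0.05,0,0.01],[0,-0.1,0]],
    [[0,0,0],[0,0,0]],
  ],
)

```text
time: 24.5
eef_pos: [0.4753, -0.3686, 0.1606]
tcp_rot: [0.706, -0.059, -0.704, -0.056]
contact_force: [-0.8, -0.3, -1.3]
opening: 0.182
```

Emit:
drive_tool(
  series=[
    [[0.04,0,0],[0,0,0]],
    [[0,0,0],[0,0,0]],
  ],
)

```text
time: 24.7
eef_pos: [0.4755, -0.369, 0.1593]
tcp_rot: [0.706, -0.059, -0.703, -0.056]
contact_force: [-0.7, 0.2, -1.2]
opening: 0.181
```

Emit:
drive_tool(
  series=[
    [[0.03,0,0],[0,0,0]],
    [[0,0,0],[0,0,0]],
  ],
)

```text
time: 24.9
eef_pos: [0.4755, -0.3691, 0.158]
tcp_rot: [0.706, -0.06, -0.703, -0.056]
contact_force: [-1.5, -0.3, -0.6]
opening: 0.179
```

```bash
python3 p.py 474 -367 156.2 -99.6;  python3 z.py z16.png 360 180 480 300 100 160 160 250
```

```text
t 24.9 pos [ 475.5 -369.1  158. ] yawY -99.4 tiltx [ 0.003 -0.005 -1.   ] q [-0.83  0.21  1.83 -0.    1.09  0.91] F [-1.51 -0.31 -0.56] op 0.179
shift total [ 0.035 -0.038  0.037] turn [ 0.24 -0.24 -0.28]
```

View pics/z16.png

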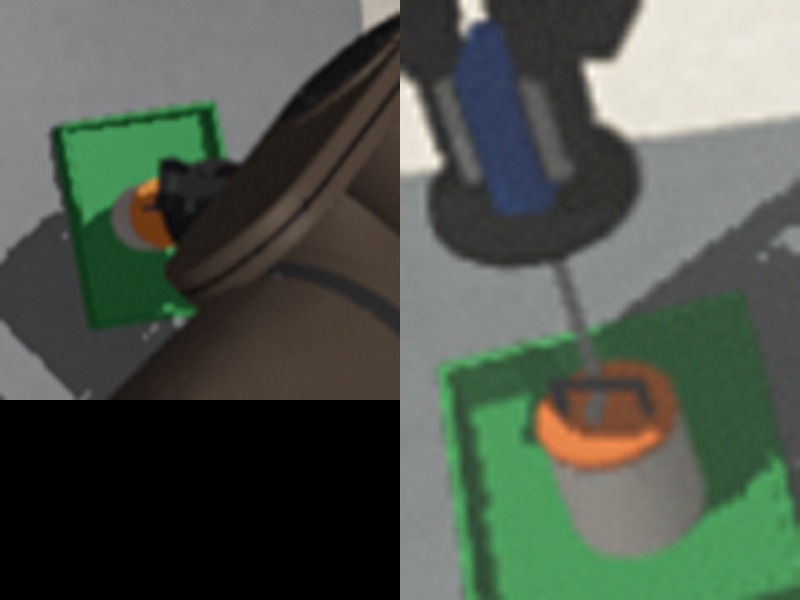

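The cartridge is standing, and the hook foot at (597,412) is visibly below the bar (y≈385).

Emit:
drive_tool(
  series=[
    [[0.03,0,0.01],[0,-0.1,-0.1]],
    [[0,0,0],[0,0,0]],
  ],
)

```text
time: 25.2
eef_pos: [0.4752, -0.3692, 0.1567]
tcp_rot: [0.706, -0.059, -0.704, -0.056]
contact_force: [0.6, -0.3, -1.1]
opening: 0.176
```

Emit:
drive_tool(
  series=[
    [[0.02,0,0],[0,0,0]],
    [[0,0,0],[0,0,0]],
  ],
)

```text
time: 25.4
eef_pos: [0.4754, -0.3694, 0.1557]
tcp_rot: [0.706, -0.059, -0.704, -0.056]
contact_force: [-0.1, -0.1, -1.2]
opening: 0.178
```

Emit:
drive_tool(
  series=[
    [[0.02,0,0],[0,0,0]],
    [[0,0,0],[0,0,0]],
  ],
)

```text
time: 25.6
eef_pos: [0.4756, -0.3696, 0.1556]
tcp_rot: [0.706, -0.059, -0.703, -0.056]
contact_force: [-0.6, 0.6, -1.0]
opening: 0.177
```

```bash
python3 p.py 474 -367 156.2 -99.6
```

```text
t 25.6 pos [ 475.6 -369.6  155.6] yawY -99.4 tiltx [ 0.003 -0.005 -1.   ] q [-0.83  0.21  1.83 -0.    1.09  0.91] F [-0.64  0.57 -1.01] op 0.177
shift total [-0.012 -0.045  0.04 ] turn [ 0.24 -0.23 -0.22]
```

Emit:
drive_tool(
  series=[
    [[-0.02,0,0],[0,-0.1,-0.1]],
    [[-0.01,0,0],[0,0,0]],
    [[0,0,0.04],[0,0,0]],
    [[0,0,0],[0,0,0]],
  ],
)

```text
time: 26.0
eef_pos: [0.4735, -0.3691, 0.1566]
tcp_rot: [0.705, -0.058, -0.704, -0.057]
contact_force: [-1.0, -0.3, -0.7]
opening: 0.182
```

Emit:
drive_tool(
  series=[
    [[0,0,0.04],[0,0,0]],
    [[0,0,0],[0,0,0]],
  ],
)

```text
time: 26.2
eef_pos: [0.4712, -0.3687, 0.1564]
tcp_rot: [0.705, -0.058, -0.704, -0.057]
contact_force: [-0.2, -0.1, -1.6]
opening: 0.181
```

Emit:
drive_tool(
  series=[
    [[0,0,0.04],[0,0,0]],
    [[0,0,0],[0,0,0]],
  ],
)

```text
time: 26.4
eef_pos: [0.469, -0.3683, 0.1563]
tcp_rot: [0.705, -0.058, -0.704, -0.057]
contact_force: [-0.1, -0.4, -0.9]
opening: 0.177
```

```bash
python3 p.py 474 -367 156.2 -99.6;  python3 z.py z17.png 360 180 480 300 100 160 160 250
```

```text
t 26.4 pos [ 469.  -368.3  156.3] yawY -99.4 tiltx [ 0.002 -0.002 -1.   ] q [-0.84  0.2   1.85 -0.    1.09  0.9 ] F [-0.14 -0.44 -0.91] op 0.177
shift total [ 0.003 -0.042 -0.094] turn [ 0.23 -0.12 -0.1 ]
```

View pics/z17.png

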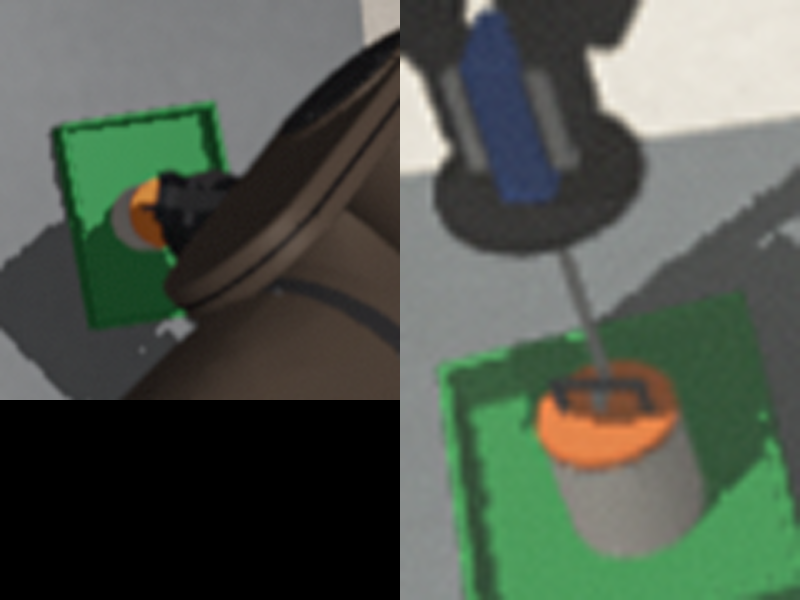

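Emit:
drive_tool(
  series=[
    [[0,0,0.05],[0,0,0]],
    [[0,0,0],[0,0,0]],
  ],
)

```text
time: 26.7
eef_pos: [0.4666, -0.3679, 0.1564]
tcp_rot: [0.706, -0.058, -0.704, -0.057]
contact_force: [0.5, 0.4, -1.4]
opening: 0.183
```

Emit:
drive_tool(
  series=[
    [[0,0,0.05],[0,0,0]],
    [[0,0,0],[0,0,0]],
  ],
)

```text
time: 26.9
eef_pos: [0.4639, -0.3675, 0.1565]
tcp_rot: [0.706, -0.058, -0.704, -0.057]
contact_force: [0.4, 0.1, -1.6]
opening: 0.177
```

Emit:
drive_tool(
  series=[
    [[0,0,0.05],[0,0,0]],
    [[0,0,0.05],[0,0,0]],
    [[0,0,0],[0,0,0]],
  ],
)

```text
time: 27.2
eef_pos: [0.4585, -0.3666, 0.1564]
tcp_rot: [0.706, -0.058, -0.704, -0.057]
contact_force: [0.1, 0.8, -1.4]
opening: 0.179
```

```bash
python3 p.py 460 -367 156.2 -99.6;  python3 z.py z18.png 360 180 480 300 100 160 160 250
```

```text
t 27.2 pos [ 458.5 -366.6  156.4] yawY -99.4 tiltx [ 0.002 -0.002 -1.   ] q [-0.85  0.18  1.87 -0.    1.09  0.89] F [ 0.09  0.77 -1.41] op 0.179
shift total [ 0.005  0.003 -0.031] turn [ 0.24 -0.13 -0.11]
```

View pics/z18.png

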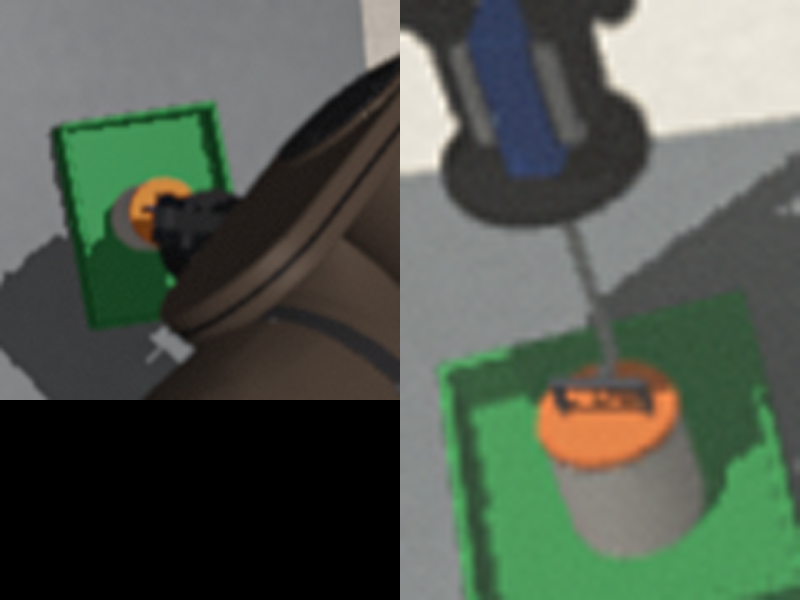

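The foot is now clear behind the bar and the cartridge hasn't moved. Lifting away.

Emit:
drive_tool(
  series=[
    [[-0.1,0,0.01],[0,0,0]],
    [[-0.15,0,0.01],[0,0,0]],
    [[-0.2,0,0],[0,0,0]],
    [[-0.25,0,0],[0,0,0]],
    [[0,0,0],[0,0,0]],
  ],
)

```text
time: 27.8
eef_pos: [0.4581, -0.3669, 0.1956]
tcp_rot: [0.706, -0.059, -0.703, -0.056]
contact_force: [-0.0, -1.1, -0.7]
opening: 0.177
```

Emit:
drive_tool(
  series=[
    [[-0.3,0,0],[0,0,0]],
    [[-0.4,0,0],[0,0,0]],
    [[-0.4,0,0],[0,0,0]],
    [[0,0,0],[0,0,0]],
  ],
)

```text
time: 28.2
eef_pos: [0.4581, -0.3667, 0.2557]
tcp_rot: [0.707, -0.059, -0.703, -0.056]
contact_force: [0.0, 0.1, -0.5]
opening: 0.178
```

```bash
python3 p.py 498.5 -115 240 -132;  python3 z.py z19.png 360 180 480 300 80 80 200 250
```

```text
t 28.2 pos [ 458.1 -366.7  255.7] yawY -99.3 tiltx [ 0.005 -0.005 -1.   ] q [-0.85  0.08  1.79  0.    1.27  0.89] F [ 0.03  0.1  -0.5 ] op 0.178
shift total [ 0.293 -5.1    0.022] turn [32.65 -0.37 -0.15]
```

View pics/z19.png

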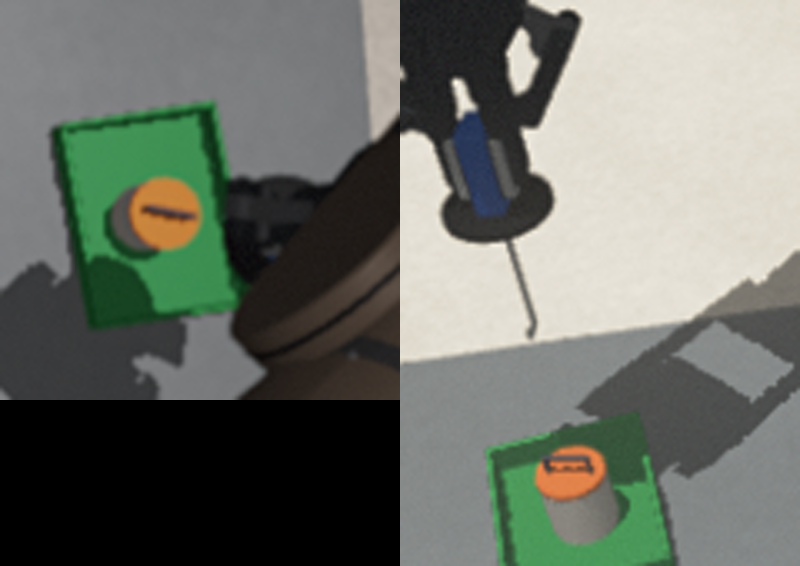

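Emit:
drive_tool(
  series=[
    [[0,-0.4,0],[0,-0.2,0]],
    [[0,-0.6,0],[0,0,0]],
    [[0,-0.6,0],[0,0,0]],
    [[0,-0.5,0],[0,0,0]],
    [[0,-0.2,0],[0,0,0]],
  ],
)

```text
time: 28.8
eef_pos: [0.4733, -0.2439, 0.2443]
tcp_rot: [-0.7, 0.055, 0.709, 0.062]
contact_force: [-0.1, 0.2, -1.8]
opening: 0.177
```

```bash
python3 p.py 498.5 -115 240 -99.6;  python3 z.py z20.png 240 195 330 275 210 150 300 250
python3 - <<'E'
from h import *
c=cam('top')
for q in((135,72),(305,107),(268,290),(88,250)): 
    print(onz(c,(240+q[0]/4.444-.5,195+q[1]/4.444-.5),.09)*1e3)
E
```

```text
t 28.8 pos [ 473.3 -243.9  244.3] yawY -99.5 tiltx [-0.013  0.011 -1.   ] q [-0.67 -0.02  1.91  0.    1.27  1.07] F [-0.14  0.15 -1.78] op 0.177
shift total [ 0.107 -2.624 -0.071] turn [0.06 0.83 0.47]
[546.79608597 -87.17469601  90.        ]
[ 530.05059117 -161.0983105    90.        ]
[ 450.96742107 -142.61818306   90.        ]
[469.7306598  -65.32261638  90.        ]
```

View pics/z20.png

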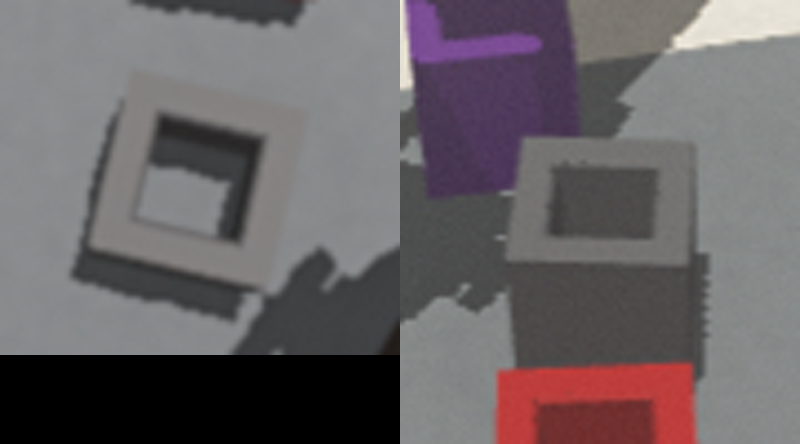

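Emit:
drive_tool(
  series=[
    [[0,-0.5,-0.04],[0,0.4,0.2]],
    [[0,-0.6,-0.02],[0,0,0]],
    [[0,-0.6,-0.02],[0,0,0]],
    [[0,-0.45,0],[0,0.2,0.2]],
    [[0,0,0],[0,0,0]],
  ],
)

```text
time: 29.45
eef_pos: [0.4962, -0.1443, 0.2446]
tcp_rot: [-0.704, 0.063, 0.705, 0.061]
contact_force: [-0.2, -0.4, -1.4]
opening: 0.179
```

Emit:
drive_tool(
  series=[
    [[0,-0.1,0],[0,0,0]],
    [[0,0,0],[0,0,0]],
  ],
)

```text
time: 29.65
eef_pos: [0.4972, -0.1411, 0.2445]
tcp_rot: [-0.703, 0.064, 0.705, 0.061]
contact_force: [0.6, -1.4, -0.8]
opening: 0.181
```

```bash
python3 p.py 499 -114.5 200 -99.6
```

```text
t 29.65 pos [ 497.2 -141.1  244.5] yawY -100.1 tiltx [-0.003 -0.005 -1.   ] q [-0.47 -0.07  1.96 -0.01  1.25  1.28] F [ 0.56 -1.44 -0.78] op 0.181
shift total [ 0.888 -0.534  0.056] turn [-0.55  0.13 -0.31]
```

Emit:
drive_tool(
  series=[
    [[0,-0.25,0.03],[-0.3,0,-0.2]],
    [[0,-0.25,0.02],[0,0,0]],
    [[0,0,0],[0,0,0]],
  ],
)

```text
time: 29.95
eef_pos: [0.4991, -0.1165, 0.2443]
tcp_rot: [-0.703, 0.062, 0.705, 0.061]
contact_force: [0.0, -0.1, -1.0]
opening: 0.178
```

```bash
python3 p.py 499 -114.5 205 -99.6
```

```text
t 29.95 pos [ 499.1 -116.5  244.3] yawY -100.1 tiltx [-0.003 -0.001 -1.   ] q [-0.43 -0.08  1.97 -0.    1.25  1.32] F [ 0.   -0.05 -1.  ] op 0.178
shift total [ 0.785 -0.041  0.007] turn [-0.46  0.14 -0.09]
```

Next, down to just above the block, with a check there.

Emit:
drive_tool(
  series=[
    [[0.2,-0.04,0],[0,0.1,0]],
    [[0.25,0,0],[0,0,0]],
    [[0.2,0,0],[0,-0.1,0]],
    [[0,0,0],[0,0,0]],
  ],
)

```text
time: 30.35
eef_pos: [0.4989, -0.1141, 0.2082]
tcp_rot: [-0.703, 0.062, 0.706, 0.061]
contact_force: [-0.3, 0.4, -1.6]
opening: 0.18
```

```bash
python3 p.py 499 -114.5 190 -99.6;python3 z.py z21.png 220 170 370 290 210 90 300 250
```

```text
t 30.35 pos [ 498.9 -114.1  208.2] yawY -100.0 tiltx [-0.004 -0.001 -1.   ] q [-0.42 -0.04  2.   -0.    1.18  1.32] F [-0.25  0.4  -1.57] op 0.18
shift total [ 0.365  0.006 -0.004] turn [-0.42  0.2  -0.12]
```

View pics/z21.png

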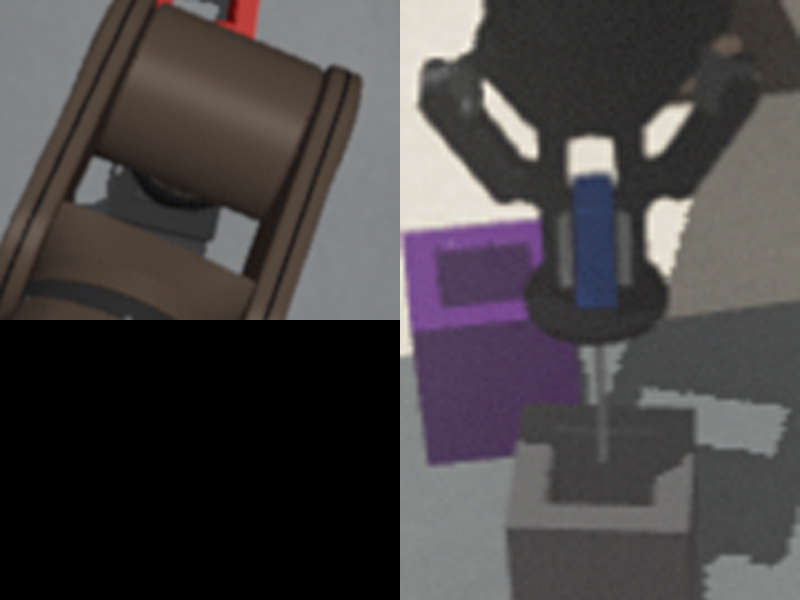

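The foot at (602,460) sits over the hole's opening. I'll lower it in.

Emit:
drive_tool(
  series=[
    [[0.2,0,0],[0,0.1,0]],
    [[0.25,0,0],[0,0,0]],
    [[0.25,0,0],[0,-0.1,0]],
    [[0.2,0,0],[0,-0.1,0]],
    [[0,0,0],[0,0,0]],
  ],
)

```text
time: 30.95
eef_pos: [0.5, -0.1152, 0.1615]
tcp_rot: [-0.704, 0.063, 0.705, 0.061]
contact_force: [0.1, 1.0, -0.9]
opening: 0.177
```

```bash
python3 p.py 499 -114.5 125 -99.6
```

```text
t 30.95 pos [ 500.  -115.2  161.5] yawY -100.1 tiltx [-0.002 -0.003 -1.   ] q [-0.42  0.01  2.04 -0.    1.09  1.33] F [ 0.07  0.98 -0.86] op 0.177
shift total [ 0.73  -0.012  0.02 ] turn [-0.45  0.1  -0.17]
```

Emit:
drive_tool(
  series=[
    [[0.2,0,0.01],[0,0,0]],
    [[0.2,0,0],[0,0,0]],
    [[0.2,0,0],[0,-0.1,0]],
    [[0.1,0,0],[0,-0.1,0]],
    [[0,0,0],[0,0,0]],
  ],
)

```text
time: 31.45
eef_pos: [0.4994, -0.1152, 0.1232]
tcp_rot: [-0.702, 0.063, 0.707, 0.061]
contact_force: [-0.8, 1.0, -0.5]
opening: 0.178
```

```bash
python3 p.py 499 -114.5 113.5 -99.6
```

```text
t 31.45 pos [ 499.4 -115.2  123.2] yawY -100.1 tiltx [-0.006 -0.002 -1.   ] q [-0.42  0.07  2.06 -0.01  1.02  1.33] F [-0.82  0.97 -0.48] op 0.178
shift total [ 0.193 -0.012  0.009] turn [-0.45  0.33 -0.17]
```

Emit:
drive_tool(
  series=[
    [[0.08,0,0],[0,0.2,-0.1]],
    [[0.06,0,0],[0,0,0]],
    [[0,0,0],[0,0,0]],
  ],
)

```text
time: 31.75
eef_pos: [0.4999, -0.1154, 0.1161]
tcp_rot: [-0.704, 0.062, 0.705, 0.061]
contact_force: [-0.0, 0.3, -1.6]
opening: 0.184
```

Emit:
drive_tool(
  series=[
    [[0.04,0,0],[0,0,0]],
    [[0,0,0],[0,0,0]],
  ],
)

```text
time: 31.95
eef_pos: [0.5002, -0.1155, 0.1145]
tcp_rot: [0.704, -0.062, -0.704, -0.061]
contact_force: [0.1, -0.2, -1.1]
opening: 0.175
```

Emit:
drive_tool(
  series=[
    [[0.03,0,0],[0,0,0]],
    [[0,0,0],[0,0,0]],
  ],
)

```text
time: 32.15
eef_pos: [0.5007, -0.1158, 0.1135]
tcp_rot: [0.705, -0.063, -0.704, -0.061]
contact_force: [-0.0, -0.1, -0.4]
opening: 0.181
```

```bash
python3 p.py 499 -114.5 113.5 -99.6
```

```text
t 32.15 pos [ 500.7 -115.8  113.5] yawY -100.0 tiltx [ 0.001 -0.002 -1.   ] q [-0.42  0.08  2.07 -0.    0.99  1.32] F [-0.05 -0.12 -0.36] op 0.181
shift total [ 0.001 -0.019  0.038] turn [-0.45 -0.09 -0.11]
```

Emit:
drive_tool(
  series=[
    [[0.02,0,0],[0,0,0]],
    [[0,0,0],[0,0,0]],
  ],
)

```text
time: 32.35
eef_pos: [0.5011, -0.1159, 0.1134]
tcp_rot: [0.705, -0.063, -0.704, -0.061]
contact_force: [-0.2, 0.1, -0.9]
opening: 0.183
```

Emit:
drive_tool(
  series=[
    [[0,0,0],[0,0,0]],
    [[0,0,0],[0,0,0]],
    [[0,0,0],[0,0,0]],
    [[0,0,0],[0,0,0]],
  ],
  grip=0.2,
)

```text
time: 32.75
eef_pos: [0.5015, -0.1161, 0.1137]
tcp_rot: [0.706, -0.063, -0.703, -0.061]
contact_force: [0.4, -0.1, -0.8]
opening: 0.604
```

```bash
python3 p.py 499 -114.5 113.5 -99.6;python3 z.py z22.png 220 170 370 290 210 120 300 250
```

```text
t 32.75 pos [ 501.5 -116.1  113.7] yawY -100.0 tiltx [ 0.003 -0.003 -1.   ] q [-0.42  0.08  2.07 -0.    0.99  1.32] F [ 0.43 -0.12 -0.81] op 0.604
shift total [ 0.003 -0.023  0.054] turn [-0.45 -0.2  -0.14]
```

View pics/z22.png

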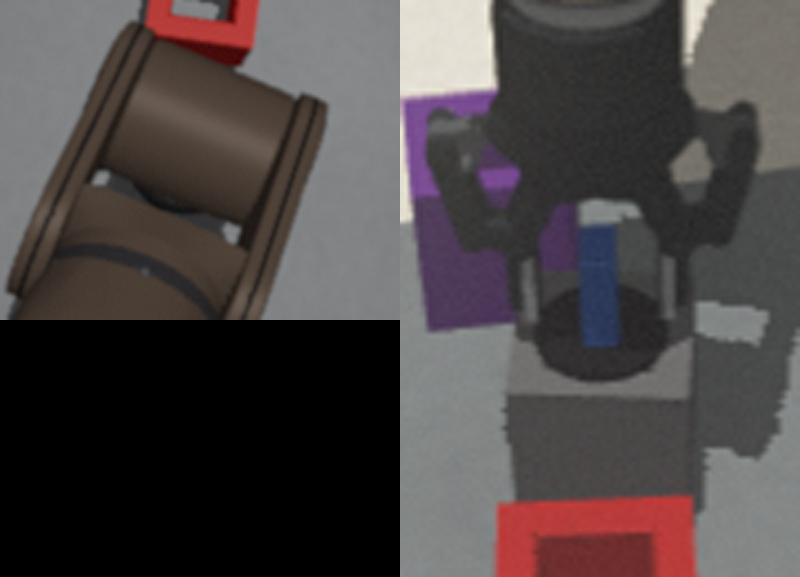

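The hook hangs upright with its flange on the block, and the fingers have opened clear of it. Raising the arm.

Emit:
drive_tool(
  series=[
    [[-0.2,0,0],[0,0,0]],
    [[-0.3,0,0],[0,0,0]],
    [[-0.4,0,0],[0,0,0]],
    [[-0.4,0,0],[0,0,0]],
    [[-0.4,0,0],[0,0,0]],
  ],
)

```text
time: 33.35
eef_pos: [0.4992, -0.115, 0.2002]
tcp_rot: [-0.703, 0.062, 0.706, 0.062]
contact_force: [-0.1, 0.0, 0.4]
opening: 0.601
```

Emit:
drive_tool(
  series=[
    [[-0.5,0,0.5],[0,0,0]],
    [[-0.3,0.5,0],[0,0,0]],
    [[0,0.5,0],[0,0,0]],
    [[0,0.5,0],[0,0,0]],
    [[0,0,0],[0,0,0]],
  ],
)

```text
time: 33.85
eef_pos: [0.4629, -0.1868, 0.2518]
tcp_rot: [0.708, -0.063, -0.701, -0.058]
contact_force: [0.7, 0.2, 0.2]
opening: 0.6
```

```bash
python3 p.py 499 -114.5 250 -99.6; python3 -c "
from h import *
cam('scene','s9.png');cam('top','t9.png')"
```

```text
t 33.85 pos [ 462.9 -186.8  251.8] yawY -99.9 tiltx [ 0.009 -0.007 -1.   ] q [-0.59 -0.12  2.   -0.    1.26  1.16] F [0.74 0.18 0.16] op 0.6
shift total [ 0.032 -1.549 -0.463] turn [-0.27 -0.58 -0.33]
```

View pics/s9.png

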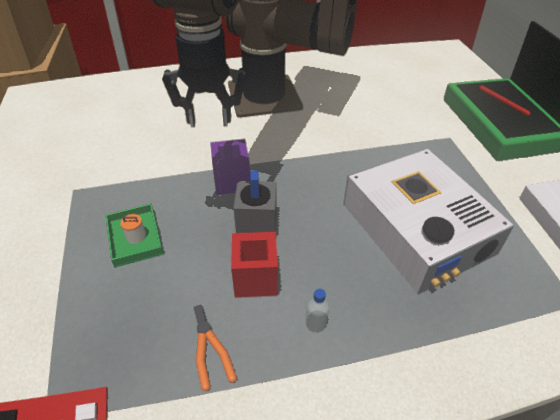

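View pics/t9.png

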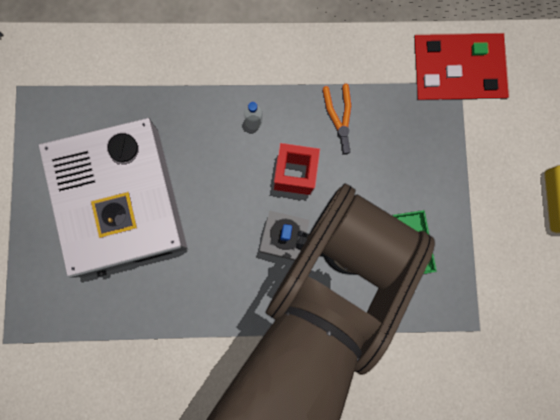

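Scene view: the cartridge stands in the tray at (133,228) and the hook is upright in the stand at (256,190). The top view shows the port empty at (114,215), and the pliers, bottle and plug in place. Handing in.

```bash
python3 -c "
from h import *
print(np.abs(ctrl.get_state()['dq']).max());print(ctrl.sign_off())"
```

```text
0.02358639303167328
the job is handed in; nothing more can be done
None
```

I drew the cartridge out of the port with the hook, stood it upright near the middle of the green tray and hung the hook back in its stand. I handed the job in at about 34 s.

- **Final pictures:** the scene view shows the cartridge upright in the tray and the hook upright with its flange on the block. The top view shows the port empty. The pliers, bottle and plug look unmoved, and the open gripper is clear of everything.
- **Forces:** the highest wrist force I read was about 9 N during the draw, and about 2 N while feeling for the cap and bar. I only read it at the end of each move, so short peaks in between were not seen.
- **Small disagreements:** touching the bar put it about 1 mm from where the top camera had it. The hook's length came to about 83 mm from the pictures, and touching the cap suggested about 1.5 mm more. The pull rose to about 8 N late in the draw rather than being highest at the start, but stayed within the stated 4 to 13 N.
- **Hook angle:** the hook hangs turned about 32° from its original heading.

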